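# Change the empty cores for full spools and close the thread unit

## Robot

A 7-joint arm with a two-finger parallel gripper is mounted at the origin on the work surface. World frame = base frame: x ahead of the robot, y to its left, z up, the work surface at z = 0. Lengths are in m, angles in rad, forces in N, time in s.
With the tool pointing down it reaches from about 0.4 to 0.9 m from the base axis. Payload 5.5 kg.
Tool frame: the origin (TCP) lies midway between the tips of the shut fingers; the grasp point (between the pads) lies 19 mm behind it; z points along the fingers, y is the direction in which the jaws open and shut (so a half turn about z gives the same grasp; the last joint's range is limited). The gripper opens to 92 mm and grips with 3 to 60 N. Pads are 19 mm wide; open, the fingers measure 130 mm over their backs; the gripper's body (75 mm by 190 mm) begins 47 mm behind the grasp point.
Start: joints at [-0.894, 0.501, -0.427, 1.55, 0.221, 1.138, -0.21], TCP at [0.261, 0.595, 0.227] pointing down, gripper open.
Joint ranges: [-2.88, 2.88], [-0.31, 2.03], [-1.54, 1.56], [0.2, 2.42], [-1.41, 4.55], [0.19, 2.02], [-2.57, 2.57]. Speed limits (rad/s): [2.57, 2.57, 3.14, 3.14, 3.14, 3.14, 3.14].

## Interface

Orientations are given as a 3x3 rotation matrix whose columns are the frame's x, y, z axes.
In Python, from cell import env gives the robot as it stands.
- The arm moves only by the tool servo_tool, never from a script. Its argument "increments" is a list of rows, each a list of 4 numbers: the shift along the tool's x, y, z in m, then the turn about the tool's z in rad. A call has 1 to 12 rows; each row shifts and turns the commanded pose from where the row before left it, along the tool's axes as they then stand; what a row does not reach is not made up. A row lasts 1/10 s, in which the tool goes at most 50 mm and 8.59 degrees, less where a joint would pass 70% of its speed; a pose out of reach is approached as far as the arm can. A call with a gripper value outside its range is refused whole. "gripper" is the opening, from 0 (shut) to 1 (fully open), set as the call begins (left out, the last holds). The fingers move at their own pace and stop on an object; "grip_force" is the grip in N (left out, the last holds). Time passes only in rows, so rows that do not move let the fingers close. It gives the time, the measured TCP pose, the force and the opening at its end, in the units of the state.
- env.sense(): the state, without advancing time (a new reading comes with each control period).
- env.read_camera(name): name is "scene" or "side" or "wrist"; returns the picture (400x640x3 uint8, red, green, blue); there is no depth.
- env.camera_params(name): a dict with "camera_matrix" (3x3 intrinsics, pixels), "world_to_cam" (4x4, takes a point from world to camera coordinates); the wrist camera has in their place "tool_from_camera" (4x4, takes a point from camera to tool coordinates, whose origin is the TCP and whose axes are the flange's). Camera axes: x right, y down, z forward; pixel columns grow to the right and rows downward; lengths in m; the calibration is good to about 2 mm. A picture is of the moment at which its call begins: read the wrist's pose just before it. camera_params takes no time and is no camera call.
- env.sign_off(): hands the job in, once; it reports no verdict.
The state is a dict: "clock": time; "qpos": joint angles; "joint_velocities": joint speeds; "joint_torque": joint torques, N m; "position": TCP position; "ee_rot": TCP orientation; "ft_force": force on the tool from outside, world axes, zero at the start; "wrist_torque": the same for the moment, N m; "finger_gap": finger opening in m.
Only numpy, scipy, OpenCV 4.12 (cv2) and the standard library are available. Lean on these libraries where they do the work, as an engineer would, in place of code of your own. Each camera call takes 0.05 s, during which the arm holds its last target.

## Task

Restock the thread unit: slide its guard window fully open, take every empty core out of the well and put it in the drawer beside it, and stand every full spool upright in the well's bays while the guard is still open. Then slide the guard fully shut again and push the drawer fully home. Slide the guard gently, without banging it, and leave the other things on the table where they are.

Things in the scene. Friction and masses are not known exactly. Their poses are not given: they have to be found in the camera images.
- unit: white thread unit fixed to the table, 150 mm deep (x) by 420 wide (y), rails on top to 78 mm; origin at the centre of its underside, x away from its front, y to the robot's left. Left half: spool well, inside x -70 to 70, y 30 to 204 mm, dark floor 6 mm above the table, walls to 70 mm, open on top under the sliding guard. Right half (y below 0): housing with the drawer; its front edge at x -75 mm
- guard (a joint): flat clear guard window with a dark frame, starting shut or a little ajar, 142 x 206 x 4 mm, its top face 74.5 mm above the table, that slides along the rails: 0 = fully shut over the well, grows to 0.195 m = fully open (pushed along the unit's -y over the housing). It takes about 1 to 3 N and stays where it is left
- guard_handle (a point): centre of the guard's black bar handle, 60 mm along the unit's x, 14 mm thick along y, 20 mm high (74 to 94 mm above the table); travels with the guard; 193 mm to +y of the unit's centre when shut
- drawer (a joint): drawer in the right half, starting shut or a little ajar: 0 = shut with its front against the housing, grows to 0.10 m as it comes out along the unit's -x. It takes about 1 to 3 N and stays where it is left
- drawer_floor (a point): centre of the drawer's inner floor, 11 mm above the table; travels with the drawer (at unit x = -1, y = -102 mm when shut). Inside 128 mm (x) by 182 mm (y), walls 36 mm above the floor; housing ceiling 55 mm above it. The rear of the drawer stays under the housing: only the part in front of unit x = -75 mm can be reached from above
- drawer_handle (a point): centre of the drawer's aluminium bar handle, 90 mm wide (y), 10 mm thick (x), 12 mm high, 50 mm above the table, on two posts 70 mm apart inside, with a gap of 37 mm between bar and drawer front; at unit x = -125, y = -105 mm when shut; travels with the drawer. The drawer's front plate is 206 mm wide and reaches 66 mm above the table
- bay0 (a point): floor centre of bay 0 of the well (at unit y = 59 mm), 6 mm above the table; each bay is 54 mm wide (y) and 140 mm deep (x), parted by dividers 4 mm thick and 20 mm high
- bay1 (a point): floor centre of bay 1 of the well (at unit y = 117 mm), 6 mm above the table; each bay is 54 mm wide (y) and 140 mm deep (x), parted by dividers 4 mm thick and 20 mm high
- bay2 (a point): floor centre of bay 2 of the well (at unit y = 175 mm), 6 mm above the table; each bay is 54 mm wide (y) and 140 mm deep (x), parted by dividers 4 mm thick and 20 mm high
- spool0: full spool, a straight cylinder of wound blue thread 38 mm across and 46 mm high with a 24 mm cardboard core end 4 mm proud on top (50 mm in all), 50 g, standing on the table in front of or beside the unit; origin at the centre of its underside, z up. Two or three of the three are present
- spool1: full spool, a straight cylinder of wound blue thread 38 mm across and 46 mm high with a 24 mm cardboard core end 4 mm proud on top (50 mm in all), 50 g, standing on the table in front of or beside the unit; origin at the centre of its underside, z up. Two or three of the three are present
- spool2: full spool, a straight cylinder of wound blue thread 38 mm across and 46 mm high with a 24 mm cardboard core end 4 mm proud on top (50 mm in all), 50 g, standing on the table in front of or beside the unit; origin at the centre of its underside, z up. Two or three of the three are present
- core0: empty core: a bare cardboard tube 24 mm across on a foot disc 36 mm across and 5 mm high, 50 mm high in all, 20 g, standing in one bay of the well at the start; origin at the centre of its underside, z up. Two or three of the three are present
- core1: empty core: a bare cardboard tube 24 mm across on a foot disc 36 mm across and 5 mm high, 50 mm high in all, 20 g, standing in one bay of the well at the start; origin at the centre of its underside, z up. Two or three of the three are present
- core2: empty core: a bare cardboard tube 24 mm across on a foot disc 36 mm across and 5 mm high, 50 mm high in all, 20 g, standing in one bay of the well at the start; origin at the centre of its underside, z up. Two or three of the three are present
- scissors: bystander, to be left alone: scissors lying flat on the table, 195 mm long, 10 mm high, steel blades and white handles; origin at the pivot
- tape_measure: bystander, to be left alone: white round tape measure 54 mm across, 18 mm high; origin under its centre
- pincushion: bystander, to be left alone: grey pincushion 74 mm across, 38 mm high; origin under its centre
- button_jar: bystander, to be left alone: glass jar 60 mm across, 85 mm high; origin under its centre
- oil_bottle: bystander, to be left alone: clear oil bottle 40 mm across, 120 mm high; origin under its centre
There are look-alikes about, which are no part of the job. Leave any green or yellow look-alike of the spool0 alone.

How it is judged:
On the way, in this order (a step that is already met when the one before it is completed fails the run):
1. the guard window has been slid fully open (value of joint guard above 0.18 m), for 0.2 s.
2. with the guard still open, every empty core lies or stands in the drawer and every full spool stands in the well (x of spool0 in the frame of unit between -0.062 and 0.062 m and y of spool0 in the frame of unit between 0.035 and 0.2 m and z of each of spool0, spool1, spool2 in the frame of unit below 0.015 m and angle between each of spool0, spool1, spool2's own z axis and vertical below 0.2 rad and linear speed of each of spool0, spool1, spool2, core0, core1, core2 below 0.03 m/s and x of spool1 in the frame of unit between -0.062 and 0.062 m and y of spool1 in the frame of unit between 0.035 and 0.2 m and x of spool2 in the frame of unit between -0.062 and 0.062 m and y of spool2 in the frame of unit between 0.035 and 0.2 m and x of core0 in the frame of drawer_floor between -0.067 and 0.067 m and y of core0 in the frame of drawer_floor between -0.094 and 0.094 m and z of core0 in the frame of drawer_floor between -0.01 and 0.045 m and x of core1 in the frame of drawer_floor between -0.067 and 0.067 m and y of core1 in the frame of drawer_floor between -0.094 and 0.094 m and z of core1 in the frame of drawer_floor between -0.01 and 0.045 m and x of core2 in the frame of drawer_floor between -0.067 and 0.067 m and y of core2 in the frame of drawer_floor between -0.094 and 0.094 m and z of core2 in the frame of drawer_floor between -0.01 and 0.045 m and value of joint guard above 0.15 m), for 0.2 s.
At the end, for the whole second after the job is handed in: the guard is shut and the drawer is home (each within 6 mm), every full spool present stands upright (within 0.2 rad) on the floor of the well, every empty core present is inside the drawer, all at rest and released (x of spool0 in the frame of unit between -0.062 and 0.062 m and y of spool0 in the frame of unit between 0.035 and 0.2 m and z of each of spool0, spool1, spool2 in the frame of unit below 0.015 m and angle between each of spool0, spool1, spool2's own z axis and vertical below 0.2 rad and linear speed of each of spool0, spool1, spool2, core0, core1, core2 below 0.03 m/s and x of spool1 in the frame of unit between -0.062 and 0.062 m and y of spool1 in the frame of unit between 0.035 and 0.2 m and x of spool2 in the frame of unit between -0.062 and 0.062 m and y of spool2 in the frame of unit between 0.035 and 0.2 m and x of core0 in the frame of drawer_floor between -0.067 and 0.067 m and y of core0 in the frame of drawer_floor between -0.094 and 0.094 m and z of core0 in the frame of drawer_floor between -0.01 and 0.045 m and x of core1 in the frame of drawer_floor between -0.067 and 0.067 m and y of core1 in the frame of drawer_floor between -0.094 and 0.094 m and z of core1 in the frame of drawer_floor between -0.01 and 0.045 m and x of core2 in the frame of drawer_floor between -0.067 and 0.067 m and y of core2 in the frame of drawer_floor between -0.094 and 0.094 m and z of core2 in the frame of drawer_floor between -0.01 and 0.045 m and value of joint each of guard, drawer below 0.006 m); the robot touches nothing.
It fails at once if the guard is banged along its track (faster than 0.4 m/s) (velocity of joint guard above 0.4 m/s or velocity of joint guard below -0.4 m/s).
It fails at once if a bystander is shifted by more than 30 mm (distance of any of scissors, tape_measure, pincushion, button_jar, oil_bottle from where it was at the start of the episode above 0.03 m).
Of spool0, spool1, spool2 only 2 to 3 are there at a start; the rules pass over those that are not, and their reading is None.
Of core0, core1, core2 only 2 to 3 are there at a start; the rules pass over those that are not, and their reading is None.
At some moment in a run one of spool0, spool1, spool2 may be knocked a few centimetres aside while the robot is not near it.
It also fails if it takes over 200 s, if anything falls off the work surface, if the arm or the gripper's body presses on something with over 40 N, if the wrist force passes 120 N, or if a joint passes its speed limit or range.

## Working session

There is one attempt and no reset: what is moved stays moved. The work goes in short steps, Python scripts to look and compute and a tool call to move; the robot and the scene stay as the last step left them, time stands still between calls to the robot, and variables do not carry over. Pictures are saved under pics/ and viewed, and the job is handed in when it is done.

Besides the shell and the picture viewer there is one more tool, called after "Emit:" as name([rows], argument=value, ...), one row to a line, values as JSON. servo_tool: Moves the arm, as the interface text tells. Its arguments: {"type":"object","properties":{"increments":{"type":"array","items":{"type":"array","items":{"type":"number"}}},"gripper":{"type":"number"},"grip_force":{"type":"number"}},"required":["increments"]}

```bash
ls; mkdir -p pics
python3 - <<'E'
from cell import env
import cv2, numpy as np
s=env.sense(); print(s)
for n in ["scene","side","wrist"]:
    p=env.camera_params(n); print(n,p)
    im=env.read_camera(n); cv2.imwrite(f"pics/{n}0.png",im[:,:,::-1])
E
```

```text
pics
{'clock': 0.0, 'qpos': array([-0.89378189,  0.50185928, -0.42681785,  1.55144993,  0.22077918,
        1.13831847, -0.21030714]), 'joint_velocities': array([-0.00180279,  0.00111389,  0.00030116,  0.0004039 , -0.00083833,
        0.00047443,  0.00099619]), 'joint_torque': array([-9.42809893e-04, -5.66585612e+01, -5.81688434e+00, -2.79102802e+01,
       -6.87182439e-02,  3.10976570e-02,  2.09308114e-04]), 'position': array([0.26110144, 0.59447512, 0.22567358]), 'ee_rot': array([[-9.15618709e-01,  4.02046765e-01, -8.82744486e-04],
       [ 4.02047723e-01,  9.15617000e-01, -1.77136768e-03],
       [ 9.60832121e-05, -1.97680280e-03, -9.99998042e-01]]), 'ft_force': array([0.19846225, 0.03738372, 0.53788108]), 'wrist_torque': array([-0.01834653, -0.02336714,  0.01585256]), 'finger_gap': 0.09156833173668741}
scene {'camera_matrix': array([[397.61185388,   0.        , 321.963055  ],
       [  0.        , 397.61185388, 196.02118904],
       [  0.        ,   0.        ,   1.        ]]), 'world_to_cam': array([[-0.58491836,  0.81090145,  0.01758832,  0.32627413],
       [ 0.61171336,  0.45
[... 535 characters left out ...]
9722225e-01,  6.34016889e-01, -6.99503995e-01,
         1.48611770e+00],
       [ 0.00000000e+00,  0.00000000e+00,  0.00000000e+00,
         1.00000000e+00]])}
wrist {'camera_matrix': array([[341.41214185,   0.        , 320.67362798],
       [  0.        , 341.41214185, 198.53244815],
       [  0.        ,   0.        ,   1.        ]]), 'tool_from_camera': array([[ 1.48926083e-03, -9.62887572e-01, -2.69898696e-01,
         7.22907441e-02],
       [ 9.99998340e-01,  1.71745611e-03, -6.09335215e-04,
        -5.41442309e-04],
       [ 1.05026047e-03, -2.69897340e-01,  9.62888531e-01,
        -1.58947868e-01],
       [ 0.00000000e+00,  0.00000000e+00,  0.00000000e+00,
         1.00000000e+00]])}
```

View pics/scene0.png

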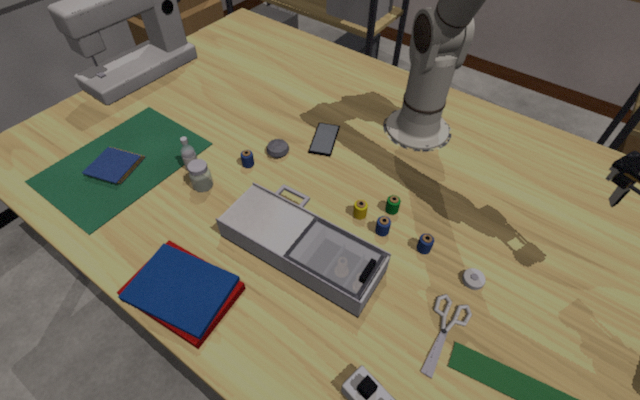

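View pics/side0.png

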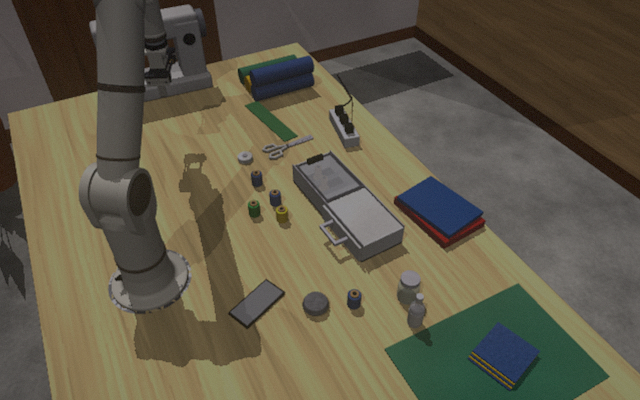

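View pics/wrist0.png

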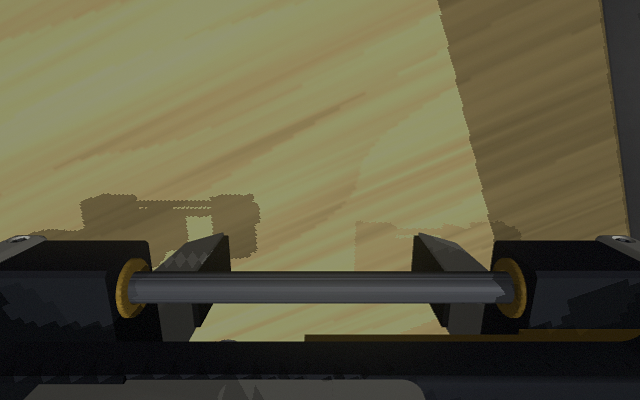

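The scene picture shows three blue spool candidates at (383,226), (426,243) and (247,158). The look-alikes are yellow at (360,209) and green at (393,204). The blue books at (185,290) and (115,165) are neither. The unit runs from about (220,225) to (385,270), with the handle at (369,271). Next I'll crop closer and triangulate.

```bash
cat > h.py <<'E'
import numpy as np, cv2
from cell import env
def ray(n,uv,s=None):
    p=env.camera_params(n); K=p["camera_matrix"]
    d=np.linalg.solve(K,np.array([uv[0],uv[1],1.]))
    if n=="wrist":
        T=np.eye(4); T[:3,:3]=s["ee_rot"]; T[:3,3]=s["position"]
        M=T@p["tool_from_camera"]
    else: M=np.linalg.inv(p["world_to_cam"])
    return M[:3,3], M[:3,:3]@d
def plane(n,uv,z,s=None):
    o,d=ray(n,uv,s); return o+d*(z-o[2])/d[2]
def tri(*obs):
    A=np.zeros((3,3));b=np.zeros(3);L=[]
    for ob in obs:
        o,d=ray(*ob); d=d/np.linalg.norm(d); P=np.eye(3)-np.outer(d,d); A+=P;b+=P@o; L.append((o,P))
    x=np.linalg.solve(A,b); return x, [round(float(np.linalg.norm(P@(x-o)))*1000,1) for o,P in L]
def proj(n,X,s=None):
    p=env.camera_params(n); K=p["camera_matrix"]
    if n=="wrist":
        T=np.eye(4); T[:3,:3]=s["ee_rot"]; T[:3,3]=s["position"]
        W=np.linalg.inv(T@p["tool_from_camera"])
    else: W=p["world_to_cam"]
    c=W[:3,:3]@np.asarray(X,float)+W[:3,3]; q=K@c; return q[:2]/q[2]
def crop(path,im,x0,y0,w,h,k):
    c=im[y0:y0+h,x0:x0+w]; c=cv2.resize(c,None,fx=k,fy=k,interpolation=cv2.INTER_CUBIC)
    cv2.imwrite(path,c[:,:,::-1])
E
python3 - <<'E'
import cv2
from h import *
a=cv2.imread("pics/scene0.png")[:,:,::-1]; b=cv2.imread("pics/side0.png")[:,:,::-1]
crop("pics/scene_c1.png",a,200,130,260,195,3)
crop("pics/side_c1.png",b,220,140,210,195,3)
E
```

```text
(no output)
```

View pics/scene_c1.png

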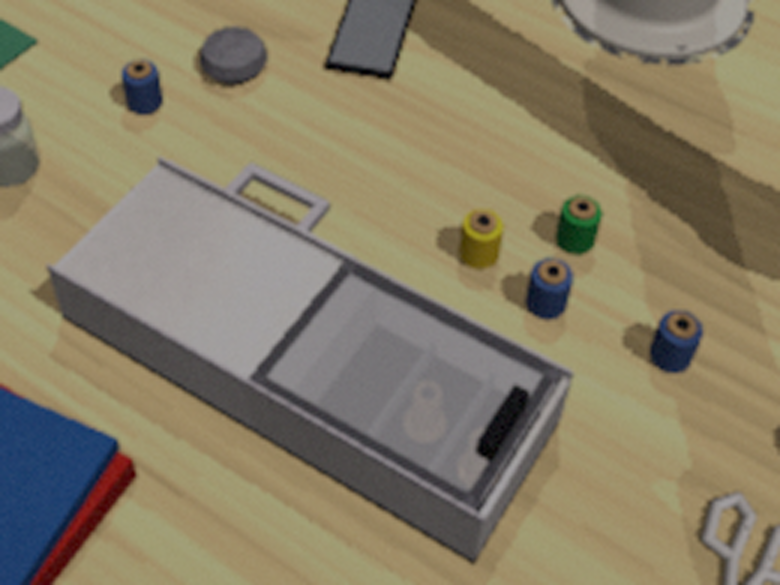

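View pics/side_c1.png

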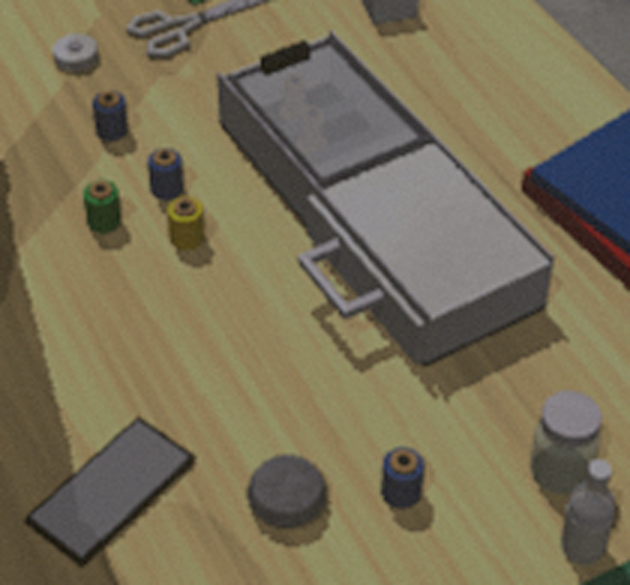

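Run:
```python
from h import *
S=lambda x,y:("scene",(200+(x-1)/3,130+(y-1)/3))
D=lambda x,y:("side",(220+(x-1)/3,140+(y-1)/3))
o={"A":((139,68),(404,460)),"B":((552,270),(164,157)),"C":((682,322),(109,99)),"Y":((484,222),(185,206)),"G":((583,206),(100,190)),
"handleG":((503,423),(286,57)),"FL":((570,375),(222,77)),"BR":((50,270),(550,262)),"drawhandle mid":((290,185),(325,285)),
"gFR":((345,267),(325,183)),"gBR":((257,378),(428,138)),"jar":((0,105),(572,412))}
for k,(a,b) in o.items():
    x,r=tri(S(*a),D(*b)); print(k,x.round(4),r)
```

```text
A [ 0.4776 -0.3429  0.0505] [1.1, 1.1]
B [0.4496 0.1206 0.0507] [0.1, 0.1]
C [0.433  0.2368 0.0514] [0.9, 0.9]
Y [0.4387 0.0431 0.0495] [0.5, 0.5]
G [0.3688 0.1062 0.05  ] [0.5, 0.5]
handleG [0.6244 0.1729 0.0859] [0.5, 0.5]
FL [0.5506 0.1897 0.0736] [2.2, 2.2]
BR [ 0.7187 -0.2164  0.0711] [0.2, 0.2]
drawhandle mid [ 0.5128 -0.1242  0.053 ] [2.7, 2.7]
gFR [ 0.5713 -0.0167  0.0754] [1.6, 1.6]
gBR [ 0.701  -0.0072  0.0763] [1.9, 1.9]
jar [ 0.6194 -0.3862  0.0854] [5.0, 5.0]
```

Measured: blue spools at A (0.478,-0.343), B (0.450,0.121) and C (0.433,0.237). The yellow one (0.439,0.043) and green one (0.369,0.106) stay put. The unit centre is near (0.635,-0.013) with a yaw of about 3°. I'll turn the jaws along the unit's y and look from above with the wrist camera.

```bash
cat >> h.py <<'E'
def go(target,jaw_deg=None,s=None):
    """print turn (rad about tool z) bringing tool y to world angle jaw_deg (mod 180), and tool shift to target after the turn"""
    s=s or env.sense(); R=s["ee_rot"]; y=R[:,1]; cur=np.degrees(np.arctan2(y[1],y[0]))
    turn=0.
    if jaw_deg is not None:
        d=(jaw_deg-cur+90)%180-90; turn=-np.radians(d)
    c,sn=np.cos(turn),np.sin(turn); R2=R@np.array([[c,-sn,0],[sn,c,0],[0,0,1.]])
    sh=R2.T@(np.asarray(target,float)-s["position"])
    print("clk %.2f pos %s jaw %.2f gap %.4f F %s q7 %.2f"%(s["clock"],s["position"].round(4),cur,s["finger_gap"],s["ft_force"].round(1),s["qpos"][6]))
    print(" turn %.3f shift %s"%(turn,sh.round(4)))
E
python3 -c "
from h import *
go((0.60,0.10,0.30),93.1)"
```

```text
clk 0.15 pos [0.2612 0.5947 0.2259] jaw 66.29 gap 0.0919 F [-0.7  0.1 -0.8] q7 -0.21
 turn -0.468 shift [-0.3115 -0.5123 -0.0737]
```

Emit:
servo_tool([
  [0,0,-0.018,-0.117],
  [0,0,-0.018,-0.117],
  [0,0,-0.018,-0.117],
  [0,0,-0.02,-0.117],
])

```text
clock: 0.55
position: [0.2612, 0.5947, 0.3007]
ee_rot: [[-0.998, -0.059, -0.001], [-0.059, 0.998, -0.001], [0.001, -0.001, -1.0]]
ft_force: [-0.5, 0.9, 0.7]
finger_gap: 0.0917
```

Emit:
servo_tool([
  [-0.026,-0.0427,0,0],
  [-0.026,-0.0427,0,0],
  [-0.026,-0.0427,0,0],
  [-0.026,-0.0427,0,0],
  [-0.026,-0.0427,0,0],
  [-0.026,-0.0427,0,0],
  [-0.026,-0.0427,0,0],
  [-0.026,-0.0427,0,0],
  [-0.026,-0.0427,0,0],
  [-0.026,-0.0427,0,0],
  [-0.026,-0.0427,0,0],
  [-0.026,-0.0427,0,0],
])

```text
clock: 1.75
position: [0.6014, 0.0985, 0.3006]
ee_rot: [[-0.999, -0.054, -0.0], [-0.054, 0.999, -0.0], [0.0, -0.0, -1.0]]
ft_force: [0.8, 0.2, 0.3]
finger_gap: 0.0918
```

```bash
cat > look.py <<'E'
import sys
from h import *
import pickle
n=sys.argv[1]; cam=sys.argv[2] if len(sys.argv)>2 else "wrist"
s=env.sense(); im=env.read_camera(cam); cv2.imwrite(f"pics/{n}.png",im[:,:,::-1]); pickle.dump(s,open(f"pics/{n}.pkl","wb"))
print("clk %.2f"%s["clock"],s["position"].round(4),s["finger_gap"].round(4),s["ft_force"].round(1))
E
python3 look.py w1
```

```text
Traceback (most recent call last):
  File "look.py", line 6, in <module>
    print("clk %.2f"%s["clock"],s["position"].round(4),s["finger_gap"].round(4),s["ft_force"].round(1))
                                                       ^^^^^^^^^^^^^^^^^^^^^
AttributeError: 'float' object has no attribute 'round'
```

View pics/w1.png

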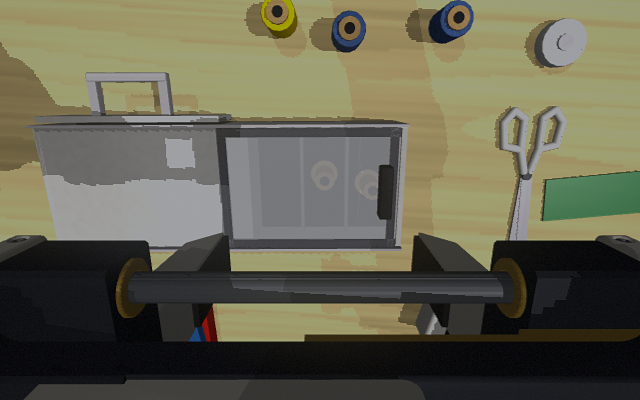

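```bash
sed -i 's/s\["finger_gap"\].round(4)/round(s["finger_gap"],4)/' look.py
python3 - <<'E'
from h import *
import pickle
s=pickle.load(open("pics/w1.pkl","rb"))
im=cv2.imread("pics/w1.png")[:,:,::-1]
crop("pics/w1c.png",im,200,90,240,170,3)
for k,uv,z in [("hTop1",(387,166),.094),("hTop2",(386,219),.094),("FL",(408,124),.078),("BL",(401,248),.078),("core1 top",(324,172),.056),("core1foot",(324,180),.011),("core2",(369,182),.056),("gFR",(219,127),.0745),("gBR",(226,248),.0745),("C",(460,17),.05),("B",(350,28),.05)]:
    print(k,plane("wrist",uv,z,s).round(4))
E
```

```text
hTop1 [0.5905 0.1689 0.094 ]
hTop2 [0.6509 0.1743 0.094 ]
FL [0.5457 0.1901 0.078 ]
BL [0.6921 0.1999 0.078 ]
core1 top [0.6084 0.102  0.056 ]
core1foot [0.6282 0.1035 0.011 ]
core2 [0.6176 0.1571 0.056 ]
gFR [ 0.5607 -0.0174  0.0745]
gBR [ 0.7056 -0.0124  0.0745]
C [0.4309 0.2393 0.05  ]
B [0.4483 0.1211 0.05  ]
```

View pics/w1c.png

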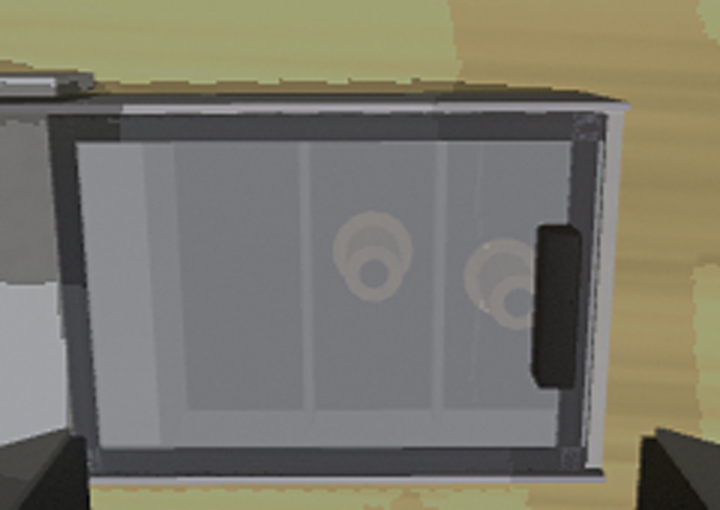

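The wrist view shows the handle at (386,192) and two cores, in bay 1 at (325,181) and bay 2 at (373,191). Bay 0 is empty. Next I go over the handle.

```bash
python3 -c "
from h import *
go((0.622,0.1725,0.15),93.2)"
```

```text
clk 1.80 pos [0.6061 0.0873 0.3   ] jaw 92.45 gap 0.0920 F [ 4.1 -8.4  1. ] q7 1.34
 turn -0.013 shift [-0.0203  0.0852  0.1494]
```

Emit:
servo_tool([
  [0,0,0,0],
  [0,0,0,0],
], gripper=0.5)

```text
clock: 2.0
position: [0.6002, 0.1008, 0.3001]
ee_rot: [[-0.999, -0.054, -0.001], [-0.054, 0.999, 0.001], [0.001, 0.001, -1.0]]
ft_force: [0.6, 0.2, -0.9]
finger_gap: 0.0803
```

```bash
python3 look.py w2; python3 -c "
from h import *
go((0.622,0.1725,0.15),93.2)"
```

```text
clk 2.00 [0.6002 0.1008 0.3001] 0.0803 [ 0.6  0.2 -0.9]
clk 2.05 pos [0.5999 0.1019 0.3004] jaw 93.20 gap 0.0760 F [-0.1  0.6 -0.5] q7 1.33
 turn 0.000 shift [-0.0262  0.0691  0.1504]
```

View pics/w2.png

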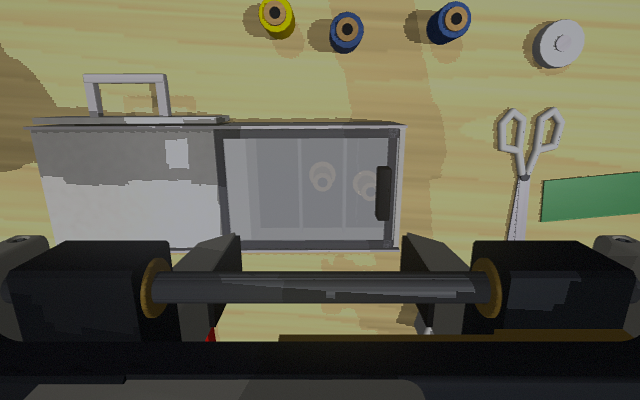

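Run:
```python
from h import *
import pickle
s=pickle.load(open("pics/w2.pkl","rb"))
im=cv2.imread("pics/w2.png")[:,:,::-1]
crop("pics/w2c.png",im,340,110,80,150,4)
crop("pics/w2d.png",im,20,60,220,200,3)
for k,uv,z in [("hTop",(384,193),.094),("C",(457,18),.05),("B",(347,30),.05),("core1",(322.7,182),.056),("core2",(371,192),.056)]:
    print(k,plane("wrist",uv,z,s).round(4))
```

```text
hTop [0.6192 0.1712 0.094 ]
C [0.4306 0.2387 0.05  ]
B [0.449  0.1205 0.05  ]
core1 [0.6191 0.1035 0.056 ]
core2 [0.6284 0.163  0.056 ]
```

View pics/w2c.png

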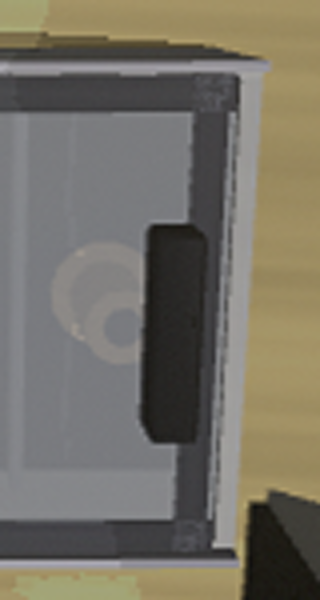

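View pics/w2d.png

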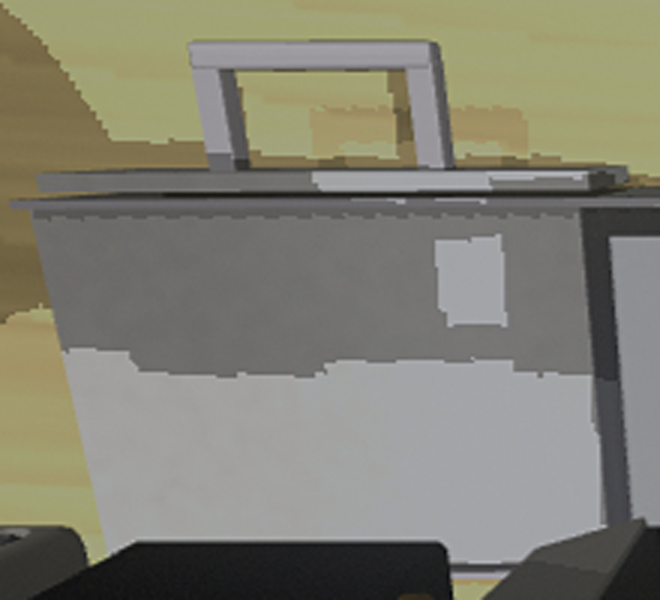

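Emit:
servo_tool([
  [-0.006,0.0173,0.03,0],
  [-0.006,0.0173,0.03,0],
  [-0.005,0.0173,0.03,0],
  [-0.005,0.0173,0.03,0],
  [0,0,0.03,0],
  [0,0,0.025,0],
  [0,0,0,0],
  [0,0,0,0],
], gripper=0.4)

```text
clock: 2.85
position: [0.6181, 0.1723, 0.1261]
ee_rot: [[-0.998, -0.057, -0.001], [-0.057, 0.998, 0.001], [0.001, 0.001, -1.0]]
ft_force: [0.6, -0.3, -0.2]
finger_gap: 0.037
```

```bash
python3 look.py w3; python3 -c "
from h import *
go((0.621,0.1715,0.083),93.2)
for u in [(83.3,78),(125,78),(166.7,78)]: print(plane('wrist',u,.056,__import__('pickle').load(open('pics/w2.pkl','rb'))).round(4))"
```

```text
clk 2.85 [0.6181 0.1723 0.1261] 0.037 [ 0.6 -0.3 -0.2]
clk 2.90 pos [0.6192 0.1722 0.1272] jaw 93.20 gap 0.0370 F [ 0.7 -0.5  1. ] q7 1.17
 turn -0.000 shift [-0.0016 -0.0008  0.0442]
[ 0.5152 -0.1701  0.056 ]
[ 0.5126 -0.1236  0.056 ]
[ 0.5101 -0.0771  0.056 ]
```

View pics/w3.png

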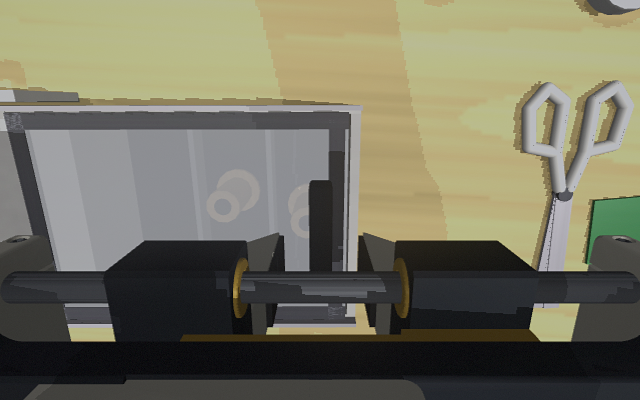

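Emit:
servo_tool([
  [0,0,0.015,0],
  [0,0,0.015,0],
  [0,0,0.013,0],
  [0,0,0,0],
  [0,0,0,0],
])

```text
clock: 3.4
position: [0.6183, 0.1705, 0.0819]
ee_rot: [[-0.999, -0.054, -0.002], [-0.054, 0.999, -0.0], [0.002, -0.0, -1.0]]
ft_force: [0.9, 0.1, -0.1]
finger_gap: 0.0365
```

Emit:
servo_tool([
  [0,0,0,0],
  [0,0,0,0],
  [0,0,0,0],
  [0,0,0,0],
], gripper=0.0, grip_force=20)

```text
clock: 3.8
position: [0.6193, 0.171, 0.0833]
ee_rot: [[-0.999, -0.054, 0.001], [-0.054, 0.999, 0.0], [-0.001, 0.0, -1.0]]
ft_force: [0.4, 0.5, 0.9]
finger_gap: 0.0138
```

Emit:
servo_tool([
  [0,-0.005,0,0],
  [0,-0.01,0,0],
  [0,-0.015,0,0],
  [0,-0.02,0,0],
  [0,-0.02,0,0],
  [0,-0.02,0,0],
  [0,-0.02,0,0],
  [0,-0.02,0,0],
  [0,-0.018,0,0],
  [0,-0.015,0,0],
  [0,-0.01,0,0],
  [0,-0.005,0,0],
])

```text
clock: 5.0
position: [0.6296, -0.0087, 0.0832]
ee_rot: [[-0.999, -0.053, 0.002], [-0.053, 0.999, -0.0], [-0.002, -0.0, -1.0]]
ft_force: [4.6, 1.5, 2.1]
finger_gap: 0.0135
```

Emit:
servo_tool([
  [0,-0.004,0,0],
  [0,-0.004,0,0],
  [0,-0.003,0,0],
  [0,0,0,0],
])

```text
clock: 5.4
position: [0.6299, -0.0149, 0.0832]
ee_rot: [[-0.998, -0.057, 0.002], [-0.057, 0.998, 0.003], [-0.002, 0.003, -1.0]]
ft_force: [4.6, 3.9, 3.5]
finger_gap: 0.0138
```

Emit:
servo_tool([
  [0,-0.003,0,0],
  [0,-0.003,0,0],
  [0,0,0,0],
])

```text
clock: 5.7
position: [0.6299, -0.0149, 0.0832]
ee_rot: [[-0.998, -0.06, 0.001], [-0.06, 0.998, 0.009], [-0.002, 0.009, -1.0]]
ft_force: [3.7, 13.5, 3.5]
finger_gap: 0.014
```

```bash
python3 look.py w4; python3 look.py s4 scene
```

```text
clk 5.70 [ 0.6299 -0.0149  0.0832] 0.014 [ 3.7 13.5  3.5]
clk 5.75 [ 0.63   -0.0149  0.0832] 0.0137 [ 4.6 13.2  3.7]
```

View pics/s4.png

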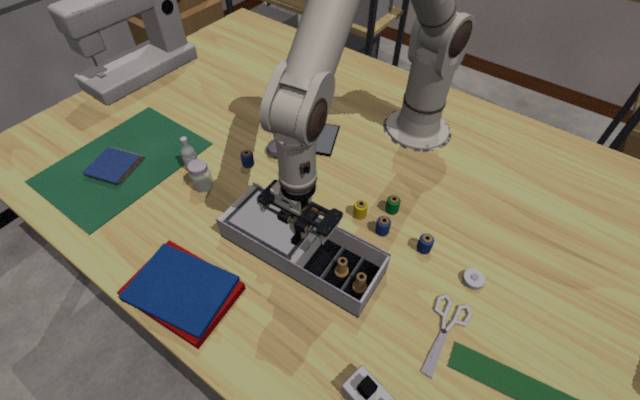

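Guard is at its stop (13 N, no further motion), so it's fully open, and the well shows two cores. Relieve, release and rise.

Emit:
servo_tool([
  [0,0.004,0,0],
  [0,0.002,0,0],
])

```text
clock: 6.0
position: [0.63, -0.0148, 0.0832]
ee_rot: [[-0.998, -0.057, 0.002], [-0.057, 0.998, 0.002], [-0.002, 0.002, -1.0]]
ft_force: [4.8, 1.4, 2.1]
finger_gap: 0.0137
```

Emit:
servo_tool([
  [0,0,0,0],
  [0,0,0,0],
  [0,0,0,0],
  [0,0,-0.02,0],
  [0,0,-0.03,0],
  [0,0,-0.03,0],
  [0,0,-0.03,0],
  [0,0,-0.03,0],
  [0,0,0,0],
  [0,0,0,0],
], gripper=0.4)

```text
clock: 7.0
position: [0.6289, -0.0185, 0.223]
ee_rot: [[-0.999, -0.054, 0.0], [-0.054, 0.999, -0.0], [-0.0, -0.0, -1.0]]
ft_force: [-0.2, 0.1, -0.3]
finger_gap: 0.0366
```

```bash
python3 look.py w5; python3 -c "
from h import *
go((0.5127,-0.124,0.15),3.3)"
```

```text
clk 7.00 [ 0.6289 -0.0185  0.223 ] 0.0366 [-0.2  0.1 -0.3]
clk 7.05 pos [ 0.6281 -0.0185  0.2218] jaw 93.08 gap 0.0370 F [ 0.1 -0.3 -0.2] q7 1.50
 turn 1.567 shift [-0.0987 -0.1212  0.0721]
```

View pics/w5.png

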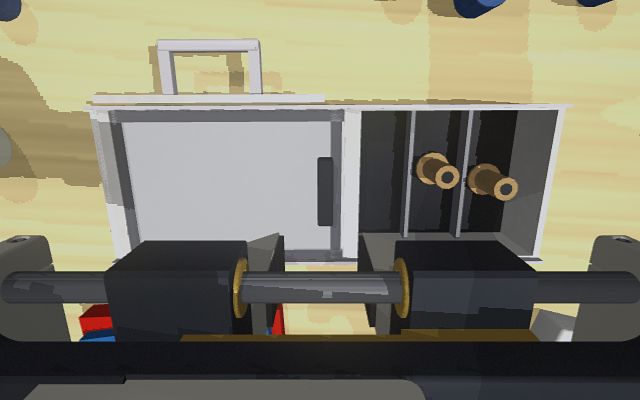

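Emit:
servo_tool([
  [0,0,0,0.1425],
  [0,0,0,0.1425],
  [0,0,0,0.1425],
  [0,0,0,0.1425],
  [0,0,0,0.1425],
  [0,0,0,0.1425],
  [0,0,0,0.1425],
  [0,0,0,0.1425],
  [0,0,0,0.1425],
  [0,0,0,0.1425],
  [0,0,0,0.1425],
  [0,0,0,0],
])

```text
clock: 8.25
position: [0.6277, -0.0182, 0.2206]
ee_rot: [[-0.056, 0.998, -0.004], [0.998, 0.056, -0.001], [-0.0, -0.004, -1.0]]
ft_force: [0.4, 0.2, 0.5]
finger_gap: 0.0365
```

Emit:
servo_tool([
  [-0.02,-0.025,0,0],
  [-0.03,-0.035,0,0],
  [-0.03,-0.035,0,0],
  [-0.02,-0.026,0,0],
  [0,0,0.03,0],
  [0,0,0.03,0],
  [0,0,0.01,0],
  [0,0,0,0],
  [0,0,0,0],
])

```text
clock: 9.15
position: [0.5145, -0.1247, 0.153]
ee_rot: [[-0.059, 0.998, -0.0], [0.998, 0.059, -0.0], [0.0, -0.0, -1.0]]
ft_force: [-0.6, 0.2, -0.0]
finger_gap: 0.0367
```

```bash
python3 look.py w6; python3 -c "
from h import *
import pickle
go((0.5127,-0.124,0.036),3.2)
a=pickle.load(open('pics/w2.pkl','rb'));b=pickle.load(open('pics/w5.pkl','rb'))
for u,v in [((322.7,182),(447,177)),((371,192),(506,189))]: print(tri(('wrist',u,a),('wrist',v,b)), plane('wrist',v,.056,b))
"
```

```text
clk 9.15 [ 0.5145 -0.1247  0.153 ] 0.0367 [-0.6  0.2 -0. ]
clk 9.20 pos [ 0.515  -0.1248  0.1536] jaw 3.38 gap 0.0366 F [-0.3 -0.5  1. ] q7 0.27
 turn 0.003 shift [ 0.001  -0.0024  0.1176]
(array([0.62025317, 0.10455366, 0.05528479]), [0.1, 0.1]) [0.61996778 0.10425037 0.056     ]
(array([0.62904621, 0.16401638, 0.05620993]), [0.4, 0.4]) [0.62872528 0.16405838 0.056     ]
```

View pics/w6.png

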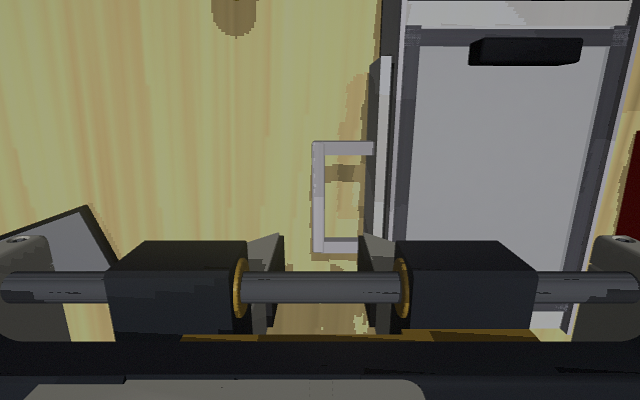

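```bash
python3 -c "
from h import *
import pickle
b=pickle.load(open('pics/w6.pkl','rb'))
for u in [(319,141),(319,197),(319,253)]: print(plane('wrist',u,.056,b).round(4))
print(plane('wrist',(388,150),.066,b).round(4))
print(proj('wrist',b['position']-[0,0,.1],b))
"
```

```text
[ 0.5106 -0.0804  0.056 ]
[ 0.5131 -0.1236  0.056 ]
[ 0.5159 -0.1708  0.056 ]
[ 0.5605 -0.0828  0.066 ]
[320.62304553 197.50649695]
```

Emit:
servo_tool([
  [0.001,-0.002,0.02,0],
  [0,0,0.03,0],
  [0,0,0.03,0],
  [0,0,0.02,0],
  [0,0,0.012,0],
  [0,0,0.006,0],
  [0,0,0,0],
  [0,0,0,0],
], gripper=0.33)

```text
clock: 10.0
position: [0.513, -0.1241, 0.0357]
ee_rot: [[-0.058, 0.998, 0.002], [0.998, 0.058, -0.0], [-0.0, 0.002, -1.0]]
ft_force: [-0.3, 0.3, 0.1]
finger_gap: 0.0302
```

Emit:
servo_tool([
  [0,0,0,0],
  [0,0,0,0],
  [0,0,0,0],
  [0,0,0,0],
], gripper=0.0)

```text
clock: 10.4
position: [0.5124, -0.124, 0.0352]
ee_rot: [[-0.057, 0.998, 0.001], [0.998, 0.057, -0.0], [-0.0, 0.001, -1.0]]
ft_force: [0.4, -0.4, 3.3]
finger_gap: 0.0097
```

Emit:
servo_tool([
  [0,-0.005,0,0],
  [0,-0.01,0,0],
  [0,-0.012,0,0],
  [0,-0.012,0,0],
  [0,-0.012,0,0],
  [0,-0.012,0,0],
  [0,-0.012,0,0],
  [0,-0.01,0,0],
  [0,-0.008,0,0],
  [0,-0.004,0,0],
  [0,-0.002,0,0],
  [0,0,0,0],
])

```text
clock: 11.6
position: [0.4138, -0.1297, 0.0352]
ee_rot: [[-0.058, 0.998, 0.002], [0.998, 0.058, -0.0], [-0.0, 0.002, -1.0]]
ft_force: [3.5, 0.6, 2.7]
finger_gap: 0.0097
```

Emit:
servo_tool([
  [0,-0.002,0,0],
  [0,-0.002,0,0],
  [0,0,0,0],
])

```text
clock: 11.9
position: [0.4138, -0.1297, 0.0353]
ee_rot: [[-0.059, 0.998, 0.009], [0.998, 0.059, -0.001], [-0.002, 0.009, -1.0]]
ft_force: [12.7, 1.2, -9.9]
finger_gap: 0.0097
```

Emit:
servo_tool([
  [0,0.004,0,0],
  [0,0,0,0],
])

```text
clock: 12.1
position: [0.4138, -0.1297, 0.0351]
ee_rot: [[-0.058, 0.998, 0.001], [0.998, 0.058, -0.0], [-0.0, 0.001, -1.0]]
ft_force: [2.6, -0.1, 5.9]
finger_gap: 0.0101
```

Emit:
servo_tool([
  [0,0,0,0],
  [0,0,0,0],
  [0,0,0,0],
  [0,0,-0.02,0],
  [0,0,-0.03,0],
  [0,0,-0.03,0],
  [0,0,-0.03,0],
  [0,0,-0.015,0],
  [0,0,0,0],
], gripper=0.33)

```text
clock: 13.0
position: [0.4141, -0.13, 0.1615]
ee_rot: [[-0.057, 0.998, 0.003], [0.998, 0.057, -0.001], [-0.001, 0.003, -1.0]]
ft_force: [0.0, -0.2, -0.7]
finger_gap: 0.0299
```

```bash
python3 look.py s7 scene; python3 -c "
from h import *
go((0.620,0.1045,0.16),3.2)"
```

```text
clk 13.00 [ 0.4141 -0.13    0.1615] 0.0299 [ 0.  -0.2 -0.7]
clk 13.05 pos [ 0.4132 -0.1297  0.1601] jaw 3.29 gap 0.0303 F [ 0.2  0.3 -0.6] q7 0.31
 turn 0.001 shift [0.2223 0.2196 0.0003]
```

View pics/s7.png

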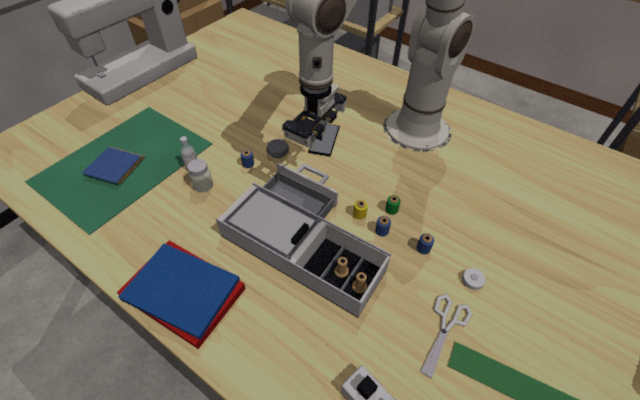

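The guard and drawer are open, with the drawer opening at about (300,195). Next, core 1.

Emit:
servo_tool([
  [0.0155,0.0155,0,0],
  [0.03,0.03,0,0],
  [0.03,0.03,0,0],
  [0.03,0.03,0,0],
  [0.03,0.03,0,0],
  [0.03,0.03,0,0],
  [0.03,0.03,0,0],
  [0.0268,0.0241,0,0],
  [0,0,0.03,0],
  [0,0,0,0],
  [0,0,0,0],
], gripper=0.5)

```text
clock: 14.15
position: [0.6173, 0.1036, 0.1273]
ee_rot: [[-0.057, 0.998, -0.006], [0.998, 0.057, -0.002], [-0.001, -0.006, -1.0]]
ft_force: [0.1, -0.2, 0.5]
finger_gap: 0.0457
```

```bash
python3 look.py w8; python3 -c "
from h import *
go((0.620,0.1045,0.03),3.2)"
```

```text
clk 14.15 [0.6173 0.1036 0.1273] 0.0457 [ 0.1 -0.2  0.5]
clk 14.20 pos [0.6185 0.1035 0.1287] jaw 3.22 gap 0.0458 F [0.6 0.6 0.5] q7 -0.18
 turn 0.000 shift [0.001  0.0019 0.0987]
```

View pics/w8.png

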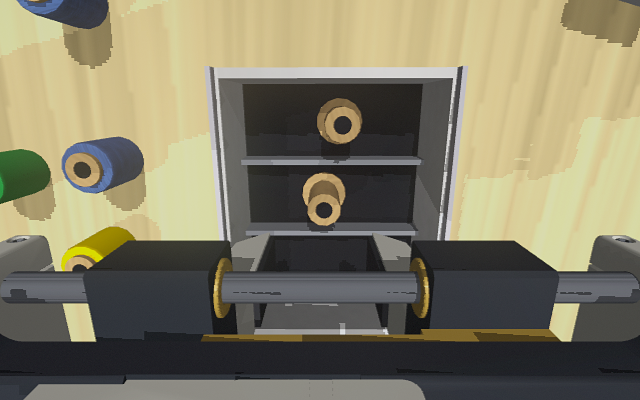

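Emit:
servo_tool([
  [0.001,0.0015,0.03,0],
  [0,0,0.03,0],
  [0,0,0.025,0],
  [0,0,0.014,0],
  [0,0,0,0],
  [0,0,0,0],
])

```text
clock: 14.8
position: [0.6219, 0.1057, 0.0319]
ee_rot: [[-0.057, 0.998, 0.001], [0.998, 0.057, 0.0], [0.0, 0.001, -1.0]]
ft_force: [0.5, 0.1, 0.2]
finger_gap: 0.0457
```

Emit:
servo_tool([
  [0,0,0,0],
  [0,0,0,0],
  [0,0,0,0],
  [0,0,0,0],
], gripper=0.0, grip_force=10)

```text
clock: 15.2
position: [0.6217, 0.1062, 0.0316]
ee_rot: [[-0.058, 0.998, 0.001], [0.998, 0.058, 0.0], [0.0, 0.001, -1.0]]
ft_force: [-0.7, -0.4, 3.8]
finger_gap: 0.0236
```

Emit:
servo_tool([
  [0,0,-0.01,0],
  [0,0,-0.02,0],
  [0,0,-0.03,0],
  [0,0,-0.03,0],
  [0,0,-0.03,0],
  [0,0,0,0],
  [0,0,0,0],
])

```text
clock: 15.9
position: [0.6216, 0.1061, 0.152]
ee_rot: [[-0.058, 0.998, 0.002], [0.998, 0.058, 0.0], [0.0, 0.002, -1.0]]
ft_force: [0.0, 0.2, -0.0]
finger_gap: 0.0236
```

```bash
python3 look.py w9; python3 -c "
from h import *
go((0.5167,-0.0889,0.15),93.2)"
```

```text
clk 15.90 [0.6216 0.1061 0.152 ] 0.0236 [ 0.   0.2 -0. ]
clk 15.95 pos [0.6206 0.1059 0.1506] jaw 3.30 gap 0.0239 F [-0.4 -0.1 -1.4] q7 -0.18
 turn -1.569 shift [ 0.1146 -0.1887  0.0007]
```

View pics/w9.png

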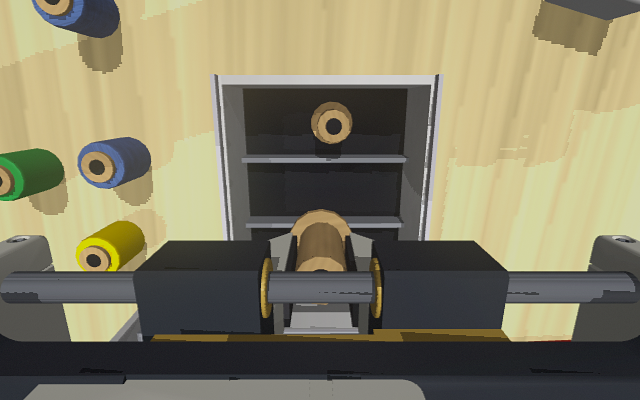

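Emit:
servo_tool([
  [0,0,0,-0.1426],
  [0,0,0,-0.1426],
  [0,0,0,-0.1426],
  [0,0,0,-0.1426],
  [0,0,0,-0.1426],
  [0,0,0,-0.1426],
  [0,0,0,-0.1426],
  [0,0,0,-0.1426],
  [0,0,0,-0.1426],
  [0,0,0,-0.1426],
  [0,0,0,-0.1426],
  [0,0,0,0],
])

```text
clock: 17.15
position: [0.6198, 0.1057, 0.1488]
ee_rot: [[-0.998, -0.056, -0.003], [-0.056, 0.998, 0.0], [0.003, 0.0, -1.0]]
ft_force: [0.3, -0.9, -0.2]
finger_gap: 0.0236
```

Emit:
servo_tool([
  [0.01,-0.0187,0,0],
  [0.018,-0.03,0,0],
  [0.018,-0.03,0,0],
  [0.018,-0.03,0,0],
  [0.018,-0.03,0,0],
  [0.018,-0.03,0,0],
  [0.0146,-0.02,0,0],
  [0,0,0,0],
  [0,0,0,0],
])

```text
clock: 18.05
position: [0.5165, -0.089, 0.1502]
ee_rot: [[-0.999, -0.051, -0.001], [-0.051, 0.999, 0.0], [0.001, 0.001, -1.0]]
ft_force: [-0.0, 0.6, -0.7]
finger_gap: 0.0235
```

```bash
python3 look.py w10; python3 -c "
from h import *
go((0.5167,-0.0889,0.038),93.2)"
```

```text
clk 18.05 [ 0.5165 -0.089   0.1502] 0.0235 [-0.   0.6 -0.7]
clk 18.10 pos [ 0.5171 -0.0879  0.1504] jaw 93.06 gap 0.0237 F [-1.   0.7 -1. ] q7 1.59
 turn -0.002 shift [ 0.0004 -0.001   0.1124]
```

View pics/w10.png

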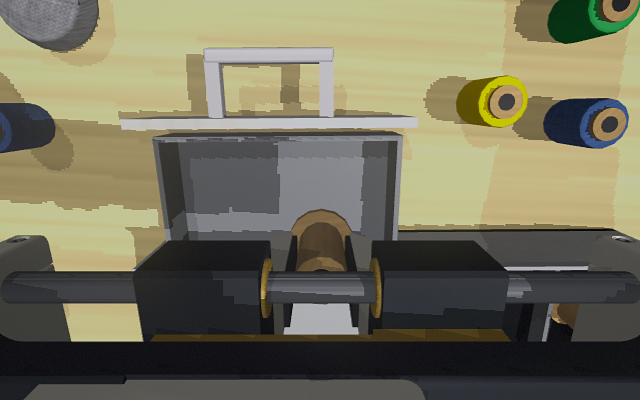

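Emit:
servo_tool([
  [0,0,0.03,0],
  [0,0,0.03,0],
  [0,0,0.025,0],
  [0,0,0.015,0],
  [0,0,0.008,0],
  [0,0,0.003,0],
  [0,0,0,0],
  [0,0,0,0],
])

```text
clock: 18.9
position: [0.518, -0.0888, 0.0406]
ee_rot: [[-0.998, -0.055, 0.002], [-0.055, 0.998, -0.0], [-0.002, -0.0, -1.0]]
ft_force: [-0.1, -0.6, 0.1]
finger_gap: 0.0237
```

Emit:
servo_tool([
  [0,0,0,0],
  [0,0,0,0],
  [0,0,0,0],
  [0,0,-0.01,0],
  [0,0,-0.03,0],
  [0,0,-0.03,0],
  [0,0,-0.03,0],
  [0,0,-0.02,0],
  [0,0,0,0],
  [0,0,0,0],
], gripper=0.4)

```text
clock: 19.9
position: [0.5172, -0.0889, 0.1604]
ee_rot: [[-0.998, -0.055, 0.001], [-0.055, 0.998, -0.001], [-0.001, -0.001, -1.0]]
ft_force: [-1.1, -0.6, -0.1]
finger_gap: 0.0366
```

```bash
python3 look.py w11; python3 -c "
from h import *
go((0.629,0.164,0.16),3.2)"
```

```text
clk 19.90 [ 0.5172 -0.0889  0.1604] 0.0366 [-1.1 -0.6 -0.1]
clk 19.95 pos [ 0.5165 -0.0888  0.1594] jaw 93.16 gap 0.0364 F [-0.8  0.3 -0.2] q7 1.60
 turn 1.570 shift [ 0.2461  0.1264 -0.0006]
```

View pics/w11.png

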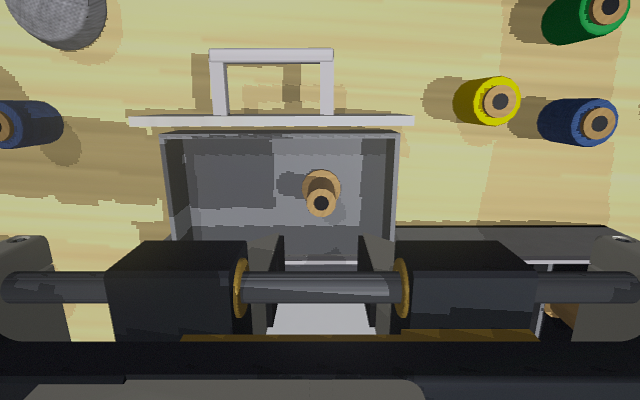

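Core 1 stands in the drawer at (321,195). Now core 2.

Emit:
servo_tool([
  [0,0,0,0.1427],
  [0,0,0,0.1427],
  [0,0,0,0.1427],
  [0,0,0,0.1427],
  [0,0,0,0.1427],
  [0,0,0,0.1427],
  [0,0,0,0.1427],
  [0,0,0,0.1427],
  [0,0,0,0.1427],
  [0,0,0,0.1427],
  [0,0,0,0.1427],
  [0,0,0,0],
], gripper=0.5)

```text
clock: 21.15
position: [0.516, -0.0885, 0.1583]
ee_rot: [[-0.055, 0.998, -0.003], [0.998, 0.055, 0.0], [0.0, -0.003, -1.0]]
ft_force: [1.0, -0.1, 0.2]
finger_gap: 0.046
```

Emit:
servo_tool([
  [0.016,0.0082,0,0],
  [0.03,0.0154,0,0],
  [0.03,0.0154,0,0],
  [0.03,0.0154,0,0],
  [0.03,0.0154,0,0],
  [0.03,0.0154,0,0],
  [0.03,0.0154,0,0],
  [0.03,0.0154,0,0],
  [0.02,0.0104,0,0],
  [0,0,0.03,0],
  [0,0,0,0],
  [0,0,0,0],
])

```text
clock: 22.35
position: [0.628, 0.1629, 0.1282]
ee_rot: [[-0.058, 0.998, -0.004], [0.998, 0.058, -0.001], [-0.001, -0.004, -1.0]]
ft_force: [-0.0, -0.1, 0.2]
finger_gap: 0.0455
```

```bash
python3 look.py w12; python3 -c "
from h import *
go((0.629,0.164,0.032),3.2)"
```

```text
clk 22.35 [0.628  0.1629 0.1282] 0.0455 [-0.  -0.1  0.2]
clk 22.40 pos [0.629  0.1629 0.1294] jaw 3.26 gap 0.0462 F [-0.4 -1.4  0. ] q7 -0.31
 turn 0.001 shift [0.0012 0.0002 0.0974]
```

View pics/w12.png

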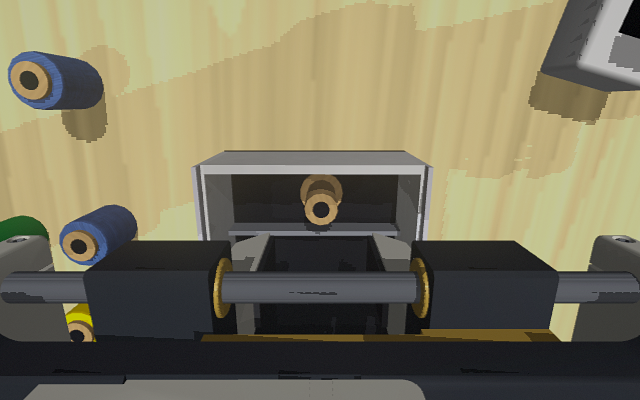

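Emit:
servo_tool([
  [0.001,0,0.03,0],
  [0,0,0.03,0],
  [0,0,0.025,0],
  [0,0,0.0125,0],
  [0,0,0,0],
  [0,0,0,0],
])

```text
clock: 23.0
position: [0.6304, 0.1649, 0.0335]
ee_rot: [[-0.056, 0.998, 0.002], [0.998, 0.056, 0.0], [0.0, 0.002, -1.0]]
ft_force: [0.1, 0.6, 0.2]
finger_gap: 0.0461
```

Emit:
servo_tool([
  [0,0,0,0],
  [0,0,0,0],
  [0,0,0,0],
  [0,0,0,0],
], gripper=0.0, grip_force=10)

```text
clock: 23.4
position: [0.6299, 0.1652, 0.0331]
ee_rot: [[-0.056, 0.998, 0.001], [0.998, 0.056, 0.0], [0.0, 0.001, -1.0]]
ft_force: [-0.5, -1.2, 3.1]
finger_gap: 0.0236
```

Emit:
servo_tool([
  [0,0,-0.01,0],
  [0,0,-0.02,0],
  [0,0,-0.03,0],
  [0,0,-0.03,0],
  [0,0,-0.03,0],
  [0,0,0,-0.1426],
  [0,0,0,-0.1426],
  [0,0,0,-0.1426],
  [0,0,0,-0.1426],
  [0,0,0,-0.1426],
  [0,0,0,-0.1426],
  [0,0,0,-0.1426],
])

```text
clock: 24.6
position: [0.6293, 0.1649, 0.1529]
ee_rot: [[-0.873, 0.488, 0.0], [0.488, 0.873, -0.0], [-0.0, -0.0, -1.0]]
ft_force: [0.6, 0.5, 0.1]
finger_gap: 0.0233
```

Emit:
servo_tool([
  [0,0,0,-0.1426],
  [0,0,0,-0.1426],
  [0,0,0,-0.1426],
  [0,0,0,-0.1426],
  [0,0,0,0],
  [0,0,0,0],
])

```text
clock: 25.2
position: [0.6293, 0.1648, 0.1525]
ee_rot: [[-0.999, -0.05, 0.0], [-0.05, 0.999, 0.0], [-0.0, 0.0, -1.0]]
ft_force: [-0.6, 1.0, -0.4]
finger_gap: 0.0237
```

```bash
python3 -c "
from h import *
go((0.5203,-0.1538,0.15),93.2)"
```

```text
clk 25.20 pos [0.6293 0.1648 0.1525] jaw 92.87 gap 0.0237 F [-0.6  1.  -0.4] q7 1.08
 turn -0.006 shift [ 0.1267 -0.312   0.0025]
```

Emit:
servo_tool([
  [0.0067,-0.016,0,-0.006],
  [0.015,-0.037,0,0],
  [0.015,-0.037,0,0],
  [0.015,-0.037,0,0],
  [0.015,-0.037,0,0],
  [0.015,-0.037,0,0],
  [0.015,-0.037,0,0],
  [0.015,-0.037,0,0],
  [0.015,-0.037,0,0],
  [0,0,0,0],
  [0,0,0,0],
  [0,0,0,0],
])

```text
clock: 26.4
position: [0.5214, -0.1534, 0.1524]
ee_rot: [[-0.998, -0.06, 0.0], [-0.06, 0.998, 0.0], [-0.0, 0.0, -1.0]]
ft_force: [0.6, -0.1, -0.8]
finger_gap: 0.0236
```

```bash
python3 look.py w13; python3 -c "
from h import *
go((0.5203,-0.1538,0.04),93.2)"
```

```text
clk 26.40 [ 0.5214 -0.1534  0.1524] 0.0236 [ 0.6 -0.1 -0.8]
clk 26.45 pos [ 0.5217 -0.1528  0.1524] jaw 93.52 gap 0.0233 F [ 0.1  0.6 -0.1] q7 1.67
 turn 0.006 shift [ 0.0015 -0.0009  0.1124]
```

View pics/w13.png

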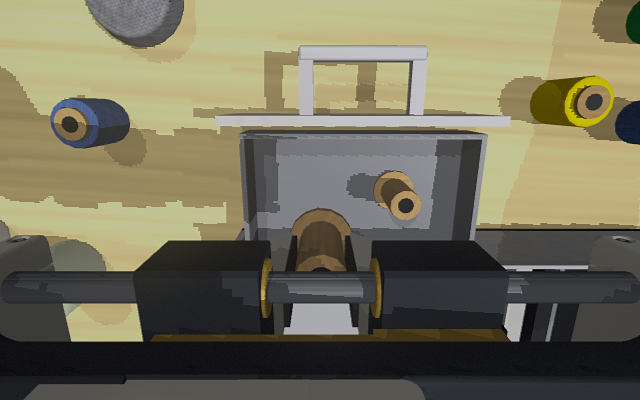

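Emit:
servo_tool([
  [0,0,0.03,0],
  [0,0,0.03,0],
  [0,0,0.025,0],
  [0,0,0.015,0],
  [0,0,0.008,0],
  [0,0,0.004,0],
  [0,0,0,0],
  [0,0,0,0],
])

```text
clock: 27.25
position: [0.5224, -0.1541, 0.0411]
ee_rot: [[-0.998, -0.06, 0.002], [-0.06, 0.998, -0.0], [-0.001, -0.001, -1.0]]
ft_force: [-0.7, 0.2, -0.4]
finger_gap: 0.0237
```

Emit:
servo_tool([
  [0,0,0,0],
  [0,0,0,0],
  [0,0,0,0],
  [0,0,-0.01,0],
  [0,0,-0.03,0],
  [0,0,-0.03,0],
  [0,0,-0.03,0],
  [0,0,-0.02,0],
  [0,0,0,0],
  [0,0,0,0],
], gripper=0.4)

```text
clock: 28.25
position: [0.5216, -0.1542, 0.1609]
ee_rot: [[-0.998, -0.06, 0.001], [-0.06, 0.998, -0.001], [-0.001, -0.001, -1.0]]
ft_force: [-0.9, 1.2, -0.1]
finger_gap: 0.0371
```

```bash
python3 look.py w14;python3 look.py s14 scene;python3 look.py d14 side; python3 -c "
from h import *
go((0.4776,-0.343,0.14),3.2)"
```

```text
clk 28.25 [ 0.5216 -0.1542  0.1609] 0.0371 [-0.9  1.2 -0.1]
clk 28.30 [ 0.521  -0.154   0.1599] 0.0367 [-0.3  0.1 -1.1]
clk 28.35 [ 0.5207 -0.1539  0.1594] 0.0372 [-0.6  0.2 -0.7]
clk 28.40 pos [ 0.5205 -0.1538  0.1591] jaw 93.45 gap 0.0368 F [ 0.1 -0.8  1.1] q7 1.67
 turn -1.566 shift [0.1865 0.0534 0.019 ]
```

View pics/w14.png

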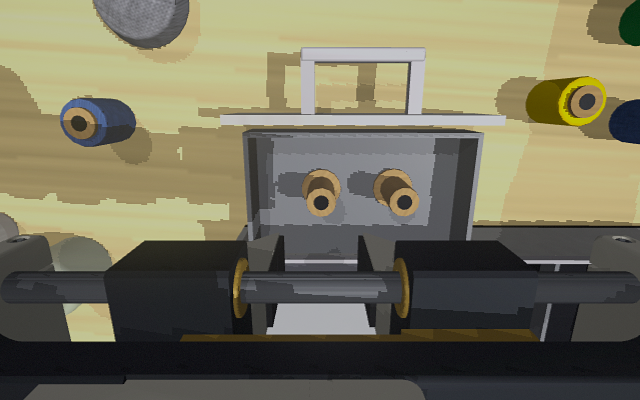

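View pics/s14.png

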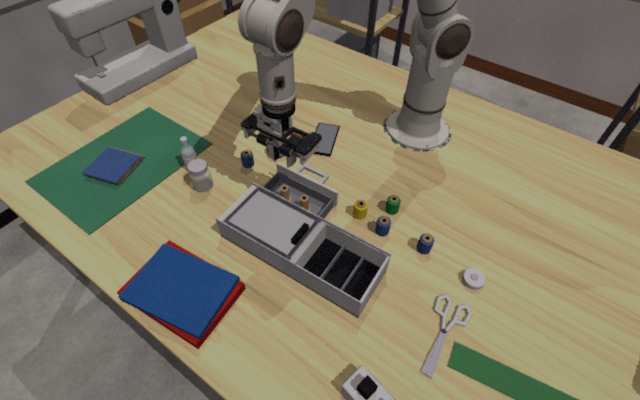

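View pics/d14.png

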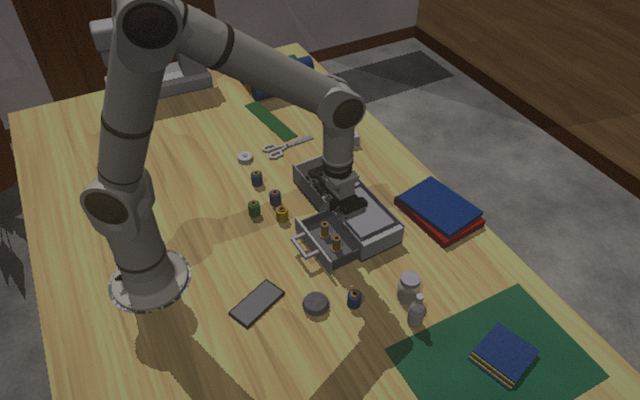

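Both cores stand in the drawer at (320,202) and (404,202) in the wrist view, and the well is empty. Next is spool A, measured again from this view.

```bash
python3 -c "
from h import *
import pickle
b=pickle.load(open('pics/w14.pkl','rb'))
print(plane('wrist',(79,123),.05,b)); a=pickle.load(open('pics/w13.pkl','rb')); print(plane('wrist',(70,124),.05,a))
print(plane('wrist',(140,20),.038,b))
go((0.4776,-0.343,0.13),93.2)"
```

```text
[ 0.47572597 -0.34526737  0.05      ]
[ 0.4757294  -0.34528402  0.05      ]
[ 0.39800208 -0.29816437  0.038     ]
clk 28.40 pos [ 0.5205 -0.1538  0.1591] jaw 93.45 gap 0.0368 F [ 0.1 -0.8  1.1] q7 1.67
 turn 0.004 shift [ 0.0534 -0.1865  0.029 ]
```

Emit:
servo_tool([
  [0.008,-0.0275,0,0.004],
  [0.012,-0.04,0,0],
  [0.012,-0.04,0.01,0],
  [0.012,-0.04,0.01,0],
  [0.011,-0.04,0.01,0],
  [0,0,0,0],
  [0,0,0,0],
  [0,0,0,0],
], gripper=0.62)

```text
clock: 29.2
position: [0.4776, -0.3426, 0.1295]
ee_rot: [[-0.998, -0.058, -0.001], [-0.058, 0.998, 0.002], [0.001, 0.002, -1.0]]
ft_force: [0.4, 0.2, 0.9]
finger_gap: 0.0571
```

```bash
python3 look.py w15; python3 -c "
from h import *
go((0.476,-0.344,0.02),93.2)"
```

```text
clk 29.20 [ 0.4776 -0.3426  0.1295] 0.0571 [0.4 0.2 0.9]
clk 29.25 pos [ 0.478  -0.3423  0.1299] jaw 93.37 gap 0.0572 F [ 0.5  0.9 -0.1] q7 2.01
 turn 0.003 shift [ 0.0021 -0.0017  0.1099]
```

View pics/w15.png

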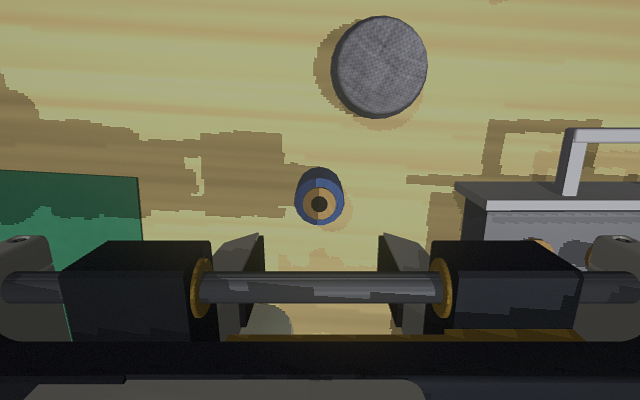

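Emit:
servo_tool([
  [0.002,-0.001,0.03,0],
  [0,0,0.03,0],
  [0,0,0.025,0],
  [0,0,0.017,0],
  [0,0,0.007,0],
  [0,0,0,0],
  [0,0,0,0],
])

```text
clock: 29.95
position: [0.4763, -0.3455, 0.0222]
ee_rot: [[-0.998, -0.057, 0.001], [-0.057, 0.998, -0.001], [-0.001, -0.001, -1.0]]
ft_force: [0.4, -0.7, 0.1]
finger_gap: 0.0566
```

Emit:
servo_tool([
  [0,0,0,0],
  [0,0,0,0],
  [0,0,0,0],
  [0,0,0,0],
], gripper=0.0, grip_force=12)

```text
clock: 30.35
position: [0.4757, -0.3458, 0.022]
ee_rot: [[-0.998, -0.056, 0.001], [-0.056, 0.998, -0.001], [-0.001, -0.001, -1.0]]
ft_force: [-0.6, 0.4, 3.7]
finger_gap: 0.0378
```

Emit:
servo_tool([
  [0,0,-0.01,0],
  [0,0,-0.02,0],
  [0,0,-0.03,0],
  [0,0,-0.03,0],
  [0,0,-0.03,0],
  [0,0,-0.015,0],
  [0,0,0,0],
  [0,0,0,0],
])

```text
clock: 31.15
position: [0.4747, -0.3453, 0.1555]
ee_rot: [[-0.998, -0.056, -0.001], [-0.056, 0.998, 0.0], [0.001, 0.0, -1.0]]
ft_force: [0.1, 0.1, -0.8]
finger_gap: 0.0376
```

```bash
cat >> h.py <<'E'
C=np.array([0.6326,-0.0123]); YAW=np.radians(3.2)
def U(x,y,z): 
    c,s=np.cos(YAW),np.sin(YAW); return np.array([C[0]+c*x-s*y, C[1]+s*x+c*y, z])
E
python3 -c "
from h import *
print(U(0,.059,0),U(0,.117,0),U(0,.175,0))
go(U(0,.059,.155),3.2)"
```

```text
[0.62930653 0.04660801 0.        ] [0.62606888 0.10451757 0.        ] [0.62283124 0.16242713 0.        ]
clk 31.15 pos [ 0.4747 -0.3453  0.1555] jaw 93.21 gap 0.0376 F [ 0.1  0.1 -0.8] q7 2.02
 turn -1.571 shift [-0.3827 -0.1762  0.0005]
```

Emit:
servo_tool([
  [0,0,0,0.1428],
  [0,0,0,0.1428],
  [0,0,0,0.1428],
  [0,0,0,0.1428],
  [0,0,0,0.1428],
  [0,0,0,0.1428],
  [0,0,0,0.1428],
  [0,0,0,0.1428],
  [0,0,0,0.1428],
  [0,0,0,0.1428],
  [0,0,0,0.1428],
  [0,0,0,0],
])

```text
clock: 32.35
position: [0.4741, -0.3446, 0.1539]
ee_rot: [[-0.055, 0.998, -0.004], [0.998, 0.055, 0.002], [0.002, -0.004, -1.0]]
ft_force: [1.0, 0.6, -0.5]
finger_gap: 0.0379
```

```bash
python3 -c "
from h import *
import pickle
b=pickle.load(open('pics/w8.pkl','rb'))
def inv(p):
    c,s=np.cos(YAW),np.sin(YAW); d=p[:2]-C; return (np.array([c*d[0]+s*d[1],-s*d[0]+c*d[1]])*1000).round(1)
for u,z in [((330,161.5),.026),((330,228),.026),((209,68),.078),((465,68),.078)]: print(inv(plane('wrist',u,z,b)))
go(U(0,.059,.155),3.2)"
```

```text
[ -2.2 144.9]
[-1.7 90.4]
[-73.2 207.4]
[ 73.1 207.7]
clk 32.35 pos [ 0.4741 -0.3446  0.1539] jaw 3.16 gap 0.0379 F [ 1.   0.6 -0.5] q7 0.60
 turn -0.001 shift [ 0.3819  0.1768 -0.0009]
```

Emit:
servo_tool([
  [0.0139,0.0068,0,0],
  [0.04,0.0185,0,0],
  [0.04,0.0185,0,0],
  [0.04,0.0185,0,0],
  [0.04,0.0185,0,0],
  [0.04,0.0185,0,0],
  [0.04,0.0185,0,0],
  [0.04,0.0185,0,0],
  [0.04,0.0185,0,0],
  [0.032,0.0145,0,0],
  [0.016,0.0075,0,0],
  [0,0,0,0],
])

```text
clock: 33.55
position: [0.6302, 0.0503, 0.1556]
ee_rot: [[-0.064, 0.998, -0.001], [0.998, 0.064, 0.002], [0.002, -0.001, -1.0]]
ft_force: [-0.1, -0.5, -0.6]
finger_gap: 0.0377
```

Emit:
servo_tool([
  [0,0,0.02,0],
  [0,0,0.02,0],
  [0,0,0,0],
  [0,0,0,0],
])

```text
clock: 33.95
position: [0.6297, 0.0435, 0.1159]
ee_rot: [[-0.054, 0.999, -0.002], [0.999, 0.054, -0.001], [-0.001, -0.002, -1.0]]
ft_force: [-0.1, 0.0, -1.0]
finger_gap: 0.0376
```

```bash
python3 look.py w16; python3 -c "
from h import *
go(U(0,.059,.029),3.2)"
```

```text
clk 33.95 [0.6297 0.0435 0.1159] 0.0376 [-0.1  0.  -1. ]
clk 34.00 pos [0.6305 0.0441 0.1168] jaw 3.13 gap 0.0378 F [-0.1 -0.4 -0.9] q7 -0.15
 turn -0.001 shift [ 0.0026 -0.0011  0.0878]
```

View pics/w16.png

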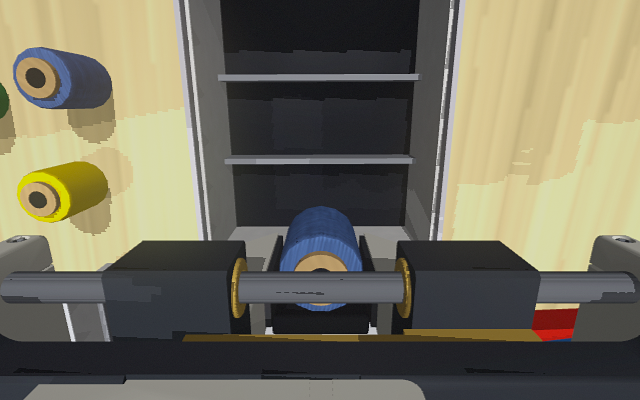

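Emit:
servo_tool([
  [0.0025,-0.001,0.02,0],
  [0,0,0.025,0],
  [0,0,0.02,0],
  [0,0,0.012,0],
  [0,0,0.007,0],
  [0,0,0.003,0],
  [0,0,0,0],
  [0,0,0,0],
])

```text
clock: 34.8
position: [0.6301, 0.0483, 0.0302]
ee_rot: [[-0.056, 0.998, 0.002], [0.998, 0.056, 0.0], [0.0, 0.002, -1.0]]
ft_force: [-0.6, -0.5, -0.3]
finger_gap: 0.0378
```

Emit:
servo_tool([
  [0,0,0,0],
  [0,0,0,0],
  [0,0,0,0],
  [0,0,-0.005,0],
  [0,0,-0.02,0],
  [0,0,-0.03,0],
  [0,0,-0.03,0],
  [0,0,-0.03,0],
  [0,0,-0.01,0],
  [0,0,0,0],
  [0,0,0,0],
], gripper=0.55)

```text
clock: 35.9
position: [0.6285, 0.0481, 0.1533]
ee_rot: [[-0.056, 0.998, -0.001], [0.998, 0.056, -0.0], [-0.0, -0.001, -1.0]]
ft_force: [-0.4, 0.1, -0.6]
finger_gap: 0.0506
```

```bash
python3 look.py w17; python3 look.py s17 scene;  python3 look.py d17 side; python3 -c "
from h import *
go((.449,.1205,.16),3.2)"
```

```text
clk 35.90 [0.6285 0.0481 0.1533] 0.0506 [-0.4  0.1 -0.6]
clk 35.95 [0.6281 0.048  0.1526] 0.0508 [-0.5 -1.2  0.5]
clk 36.00 [0.6279 0.048  0.1523] 0.0502 [-0.8 -0.5 -0.1]
clk 36.05 pos [0.628  0.0481 0.1523] jaw 3.22 gap 0.0506 F [-0.1  0.3 -0.5] q7 -0.15
 turn 0.000 shift [ 0.0823 -0.1747 -0.0071]
```

View pics/w17.png

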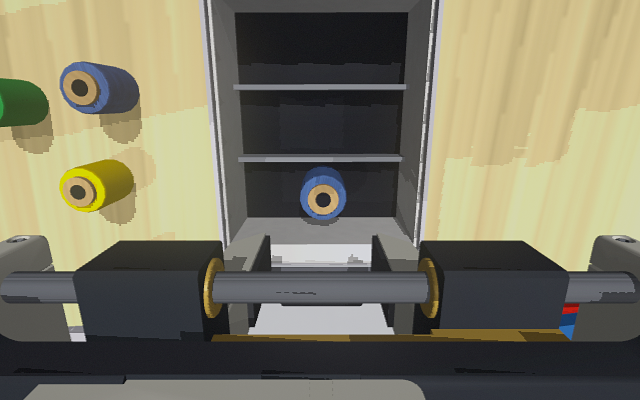

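View pics/s17.png

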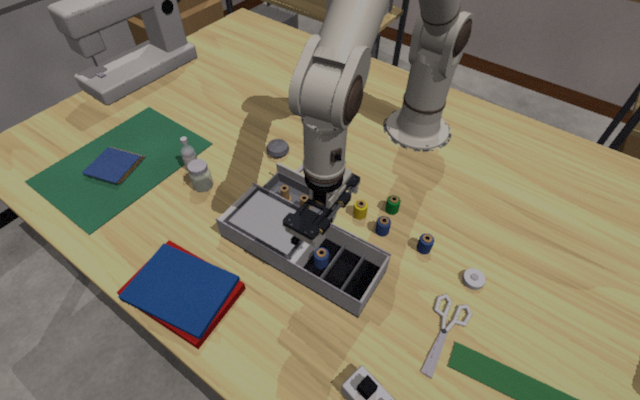

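Spool A stands in bay 0 at (323,198). B is next. It hasn't moved, and its neighbours are green and yellow.

```bash
python3 -c "
from h import *
import pickle
b=pickle.load(open('pics/w17.pkl','rb'))
for u in [(79,88),(77,192)]: print(plane('wrist',u,.05,b))
go((.449,.1205,.14),3.2)"
```

```text
[0.44709719 0.11992622 0.05      ]
[0.43498293 0.04043658 0.05      ]
clk 36.05 pos [0.628  0.0481 0.1523] jaw 3.22 gap 0.0506 F [-0.1  0.3 -0.5] q7 -0.15
 turn 0.000 shift [ 0.0823 -0.1746  0.0129]
```

Emit:
servo_tool([
  [0.008,-0.0175,0,0],
  [0.0165,-0.035,0,0],
  [0.0165,-0.035,0,0],
  [0.0165,-0.035,0,0],
  [0.0165,-0.035,0,0],
  [0.008,-0.0175,0.012,0],
  [0,0,0,0],
  [0,0,0,0],
  [0,0,0,0],
], gripper=0.55)

```text
clock: 36.95
position: [0.4512, 0.1199, 0.1423]
ee_rot: [[-0.055, 0.998, 0.001], [0.998, 0.055, 0.0], [0.0, 0.001, -1.0]]
ft_force: [0.3, 0.4, -0.1]
finger_gap: 0.0503
```

```bash
python3 look.py w18; python3 -c "
from h import *
go((.4485,.1205,.022),3.2)"
```

```text
clk 36.95 [0.4512 0.1199 0.1423] 0.0503 [ 0.3  0.4 -0.1]
clk 37.00 pos [0.4513 0.1198 0.1423] jaw 3.14 gap 0.0506 F [-0.2 -0.4 -0.1] q7 -0.35
 turn -0.001 shift [ 0.0008 -0.0029  0.1203]
```

View pics/w18.png

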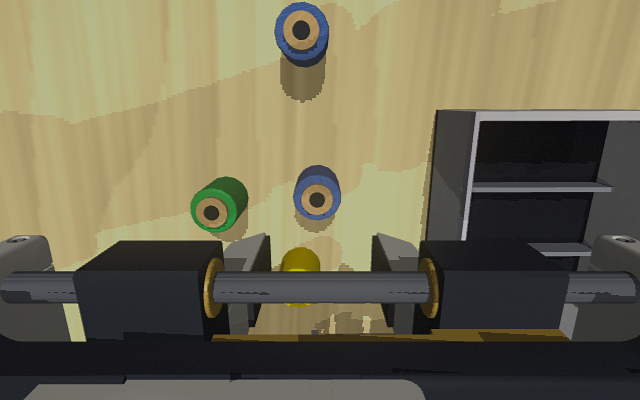

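Emit:
servo_tool([
  [0.001,-0.0025,0.03,0],
  [0,0,0.03,0],
  [0,0,0.03,0],
  [0,0,0.02,0],
  [0,0,0.01,0],
  [0,0,0,0],
  [0,0,0,0],
])

```text
clock: 37.7
position: [0.4483, 0.1212, 0.0227]
ee_rot: [[-0.056, 0.998, 0.001], [0.998, 0.056, 0.0], [0.0, 0.001, -1.0]]
ft_force: [0.0, -0.3, -0.6]
finger_gap: 0.0508
```

Emit:
servo_tool([
  [0,0,0,0],
  [0,0,0,0],
  [0,0,0,0],
  [0,0,0,0],
], gripper=0.0, grip_force=12)

```text
clock: 38.1
position: [0.4483, 0.1213, 0.0232]
ee_rot: [[-0.056, 0.998, 0.002], [0.998, 0.056, 0.0], [0.0, 0.002, -1.0]]
ft_force: [-0.8, -0.1, 6.3]
finger_gap: 0.0379
```

Emit:
servo_tool([
  [0,0,-0.01,0],
  [0,0,-0.02,0],
  [0,0,-0.03,0],
  [0,0,-0.03,0],
  [0,0,-0.03,0],
  [0,0,0,0],
  [0,0,0,0],
])

```text
clock: 38.8
position: [0.4477, 0.1211, 0.1431]
ee_rot: [[-0.056, 0.998, 0.002], [0.998, 0.056, 0.0], [0.0, 0.002, -1.0]]
ft_force: [-0.8, 0.1, -1.0]
finger_gap: 0.0374
```

```bash
python3 -c "
from h import *
go(U(0,.117,.14),3.2)"
```

```text
clk 38.80 pos [0.4477 0.1211 0.1431] jaw 3.21 gap 0.0374 F [-0.8  0.1 -1. ] q7 -0.35
 turn 0.000 shift [-0.0265  0.1771  0.0034]
```

Emit:
servo_tool([
  [-0.0025,0.017,0,0],
  [-0.0055,0.036,0,0],
  [-0.0055,0.036,0,0],
  [-0.0055,0.036,0,0],
  [-0.005,0.036,0,0],
  [-0.0025,0.016,0,0],
  [0,0,0.03,0],
  [0,0,0,0],
  [0,0,0,0],
  [0,0,0,0],
])

```text
clock: 39.8
position: [0.6252, 0.1049, 0.1124]
ee_rot: [[-0.057, 0.998, -0.001], [0.998, 0.057, 0.0], [0.0, -0.001, -1.0]]
ft_force: [-0.5, 0.7, 0.0]
finger_gap: 0.0376
```

```bash
python3 look.py w19; python3 -c "
from h import *
go(U(0,.117,.0305),3.2)"
```

```text
clk 39.80 [0.6252 0.1049 0.1124] 0.0376 [-0.5  0.7  0. ]
clk 39.85 pos [0.6257 0.105  0.113 ] jaw 3.25 gap 0.0376 F [ 0.2  0.8 -0.2] q7 -0.26
 turn 0.001 shift [-0.0005  0.0003  0.0825]
```

View pics/w19.png

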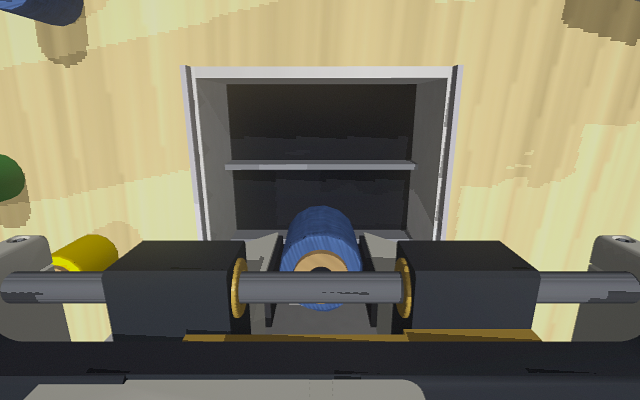

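Emit:
servo_tool([
  [0,0,0.02,0],
  [0,0,0.025,0],
  [0,0,0.02,0],
  [0,0,0.01,0],
  [0,0,0.005,0],
  [0,0,0.0025,0],
  [0,0,0,0],
  [0,0,0,0],
])

```text
clock: 40.65
position: [0.6264, 0.1048, 0.0307]
ee_rot: [[-0.056, 0.998, 0.002], [0.998, 0.056, 0.0], [0.0, 0.002, -1.0]]
ft_force: [0.5, 0.3, -0.7]
finger_gap: 0.0377
```

Emit:
servo_tool([
  [0,0,0,0],
  [0,0,0,0],
  [0,0,0,0],
  [0,0,-0.005,0],
  [0,0,-0.02,0],
  [0,0,-0.03,0],
  [0,0,-0.03,0],
  [0,0,-0.03,0],
  [0,0,-0.01,0],
  [0,0,0,0],
  [0,0,0,0],
], gripper=0.55)

```text
clock: 41.75
position: [0.6249, 0.1044, 0.1537]
ee_rot: [[-0.056, 0.998, -0.001], [0.998, 0.056, -0.0], [-0.0, -0.001, -1.0]]
ft_force: [-0.4, 0.4, -0.7]
finger_gap: 0.0508
```

```bash
python3 look.py w20; python3 look.py s20 scene;  python3 look.py d20 side; python3 -c "
from h import *
go((.4315,.238,.14),3.2)"
```

```text
clk 41.75 [0.6249 0.1044 0.1537] 0.0508 [-0.4  0.4 -0.7]
clk 41.80 [0.6244 0.1043 0.1531] 0.0507 [-1.   0.1 -0.3]
clk 41.85 [0.6243 0.1043 0.1528] 0.0501 [-0.  -0.8  0.2]
clk 41.90 pos [0.6243 0.1043 0.1528] jaw 3.22 gap 0.0506 F [-0.1  0.3 -0.7] q7 -0.25
 turn 0.000 shift [ 0.1442 -0.185   0.0133]
```

View pics/w20.png

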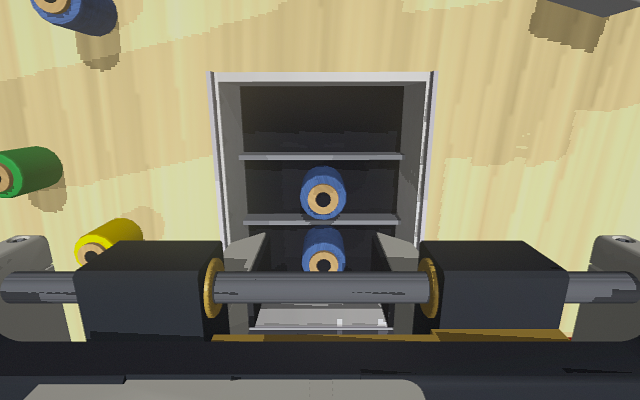

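View pics/s20.png

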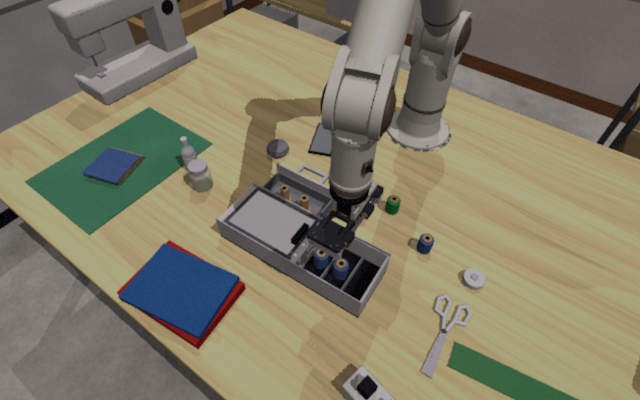

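View pics/d20.png

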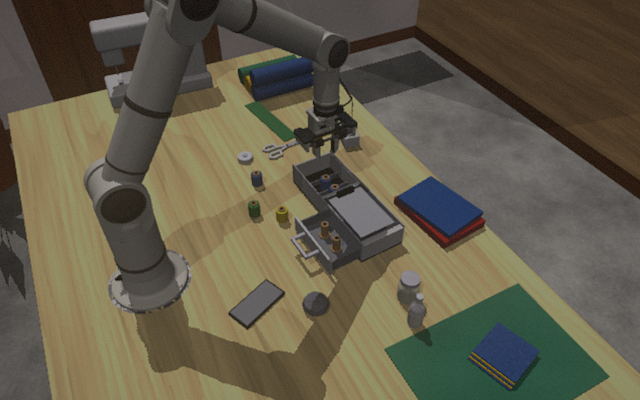

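Spools A and B are in bays 0 and 1. C still stands at scene (426,243). The tape measure beside it is clear of the jaws along x.

Emit:
servo_tool([
  [0.0142,-0.0185,0,0],
  [0.026,-0.0333,0,0],
  [0.026,-0.0333,0,0],
  [0.026,-0.0333,0,0],
  [0.026,-0.0333,0,0],
  [0.026,-0.0333,0.013,0],
  [0,0,0,0],
  [0,0,0,0],
  [0,0,0,0],
])

```text
clock: 42.8
position: [0.4337, 0.2374, 0.1414]
ee_rot: [[-0.055, 0.998, -0.0], [0.998, 0.055, -0.0], [-0.0, -0.0, -1.0]]
ft_force: [0.6, -0.1, -0.7]
finger_gap: 0.0508
```

```bash
python3 look.py w21; python3 -c "
from h import *
go((.4315,.238,.022),3.2)"
```

```text
clk 42.80 [0.4337 0.2374 0.1414] 0.0508 [ 0.6 -0.1 -0.7]
clk 42.85 pos [0.434  0.2372 0.1416] jaw 3.10 gap 0.0505 F [ 0.7 -0.  -0.2] q7 -0.61
 turn -0.002 shift [ 0.001  -0.0025  0.1196]
```

View pics/w21.png

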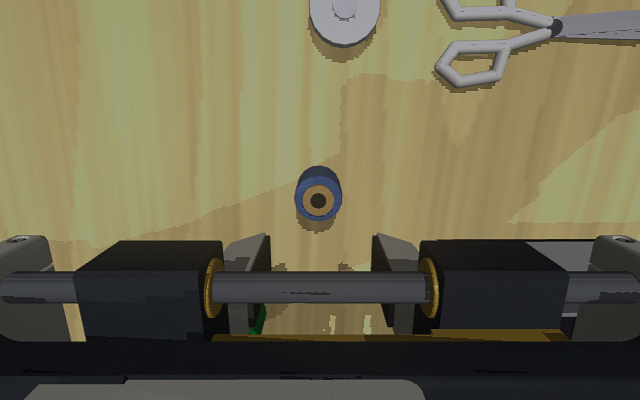

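Emit:
servo_tool([
  [0.001,-0.0015,0.03,0],
  [0,0,0.03,0],
  [0,0,0.03,0],
  [0,0,0.02,0],
  [0,0,0.0095,0],
  [0,0,0,0],
  [0,0,0,0],
])

```text
clock: 43.55
position: [0.4322, 0.2391, 0.0228]
ee_rot: [[-0.055, 0.998, 0.001], [0.998, 0.055, 0.0], [0.0, 0.001, -1.0]]
ft_force: [-0.4, 0.3, -0.1]
finger_gap: 0.0504
```

Emit:
servo_tool([
  [0,0,0,0],
  [0,0,0,0],
  [0,0,0,0],
  [0,0,0,0],
], gripper=0.0, grip_force=12)

```text
clock: 43.95
position: [0.4321, 0.2395, 0.0232]
ee_rot: [[-0.056, 0.998, 0.002], [0.998, 0.056, 0.001], [0.001, 0.002, -1.0]]
ft_force: [-0.3, 0.3, 6.8]
finger_gap: 0.0375
```

Emit:
servo_tool([
  [0,0,-0.01,0],
  [0,0,-0.02,0],
  [0,0,-0.03,0],
  [0,0,-0.03,0],
  [0,0,-0.03,0],
  [0,0,0,0],
  [0,0,0,0],
])

```text
clock: 44.65
position: [0.4316, 0.2392, 0.1432]
ee_rot: [[-0.056, 0.998, 0.002], [0.998, 0.056, 0.001], [0.001, 0.002, -1.0]]
ft_force: [-0.7, -0.3, -0.3]
finger_gap: 0.0376
```

```bash
python3 -c "
from h import *
go(U(0,.174,.14),3.2)"
```

```text
clk 44.65 pos [0.4316 0.2392 0.1432] jaw 3.22 gap 0.0376 F [-0.7 -0.3 -0.3] q7 -0.62
 turn 0.000 shift [-0.0884  0.1867  0.0035]
```

Emit:
servo_tool([
  [-0.0085,0.018,0,0],
  [-0.0165,0.035,0,0],
  [-0.0165,0.035,0,0],
  [-0.0165,0.035,0,0],
  [-0.0165,0.035,0,0],
  [-0.0139,0.0287,0,0],
  [0,0,0.03,0],
  [0,0,0,0],
  [0,0,0,0],
  [0,0,0,0],
])

```text
clock: 45.65
position: [0.6218, 0.1624, 0.1125]
ee_rot: [[-0.058, 0.998, -0.001], [0.998, 0.058, 0.0], [0.0, -0.001, -1.0]]
ft_force: [-0.1, 1.0, -0.1]
finger_gap: 0.0377
```

```bash
python3 look.py w22; python3 -c "
from h import *
go(U(0,.174,.0305),3.2)"
```

```text
clk 45.65 [0.6218 0.1624 0.1125] 0.0377 [-0.1  1.  -0.1]
clk 45.70 pos [0.6223 0.1624 0.1131] jaw 3.31 gap 0.0373 F [ 0.7  0.7 -0.3] q7 -0.36
 turn 0.002 shift [-0.001   0.0005  0.0826]
```

View pics/w22.png

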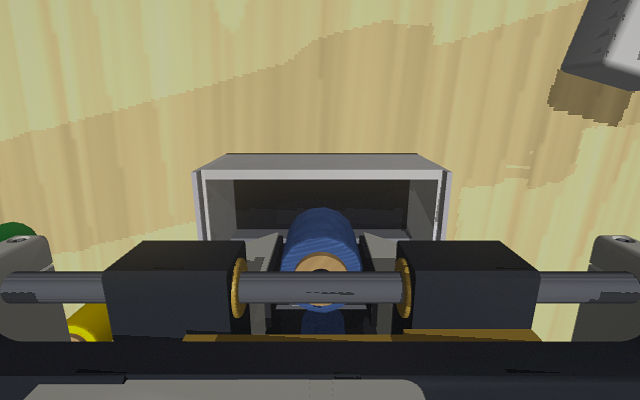

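Emit:
servo_tool([
  [0,0,0.02,0],
  [0,0,0.025,0],
  [0,0,0.02,0],
  [0,0,0.01,0],
  [0,0,0.005,0],
  [0,0,0.0025,0],
  [0,0,0,0],
  [0,0,0,0],
])

```text
clock: 46.5
position: [0.6234, 0.1616, 0.0308]
ee_rot: [[-0.056, 0.998, 0.002], [0.998, 0.056, 0.0], [0.0, 0.002, -1.0]]
ft_force: [-0.6, 0.1, -1.5]
finger_gap: 0.0376
```

Emit:
servo_tool([
  [0,0,0,0],
  [0,0,0,0],
  [0,0,0,0],
  [0,0,-0.005,0],
  [0,0,-0.02,0],
  [0,0,-0.03,0],
  [0,0,-0.03,0],
  [0,0,-0.03,0],
  [0,0,-0.01,0],
  [0,0,0,0],
  [0,0,0,0],
], gripper=0.55)

```text
clock: 47.6
position: [0.6219, 0.161, 0.1537]
ee_rot: [[-0.056, 0.998, -0.001], [0.998, 0.056, -0.0], [-0.0, -0.001, -1.0]]
ft_force: [0.0, -0.6, -0.3]
finger_gap: 0.0507
```

Emit:
servo_tool([
  [0,0,0,-0.1428],
  [0,0,0,-0.1428],
  [0,0,0,-0.1428],
  [0,0,0,-0.1428],
  [0,0,0,-0.1428],
  [0,0,0,-0.1428],
  [0,0,0,-0.1428],
  [0,0,0,-0.1428],
  [0,0,0,-0.1428],
  [0,0,0,-0.1428],
  [0,0,0,-0.1428],
  [0,0,0,0],
], gripper=0.4)

```text
clock: 48.8
position: [0.6212, 0.1609, 0.1523]
ee_rot: [[-0.998, -0.057, -0.004], [-0.057, 0.998, -0.0], [0.004, 0.0, -1.0]]
ft_force: [-0.2, 0.6, 0.1]
finger_gap: 0.0366
```

```bash
python3 look.py w23; python3 look.py s23 scene;  python3 look.py d23 side; python3 -c "
from h import *
go((.6295,-.0148,.13),93.2)"
```

```text
clk 48.80 [0.6212 0.1609 0.1523] 0.0366 [-0.2  0.6  0.1]
clk 48.85 [0.6214 0.161  0.1526] 0.0367 [ 0.2 -0.5 -0.2]
clk 48.90 [0.6216 0.161  0.153 ] 0.0369 [-0.4  0.5  0.1]
clk 48.95 pos [0.6219 0.1611 0.1534] jaw 93.02 gap 0.0370 F [ 0.3 -0.4  0.2] q7 1.05
 turn -0.003 shift [ 0.0022 -0.1761  0.0234]
```

View pics/w23.png

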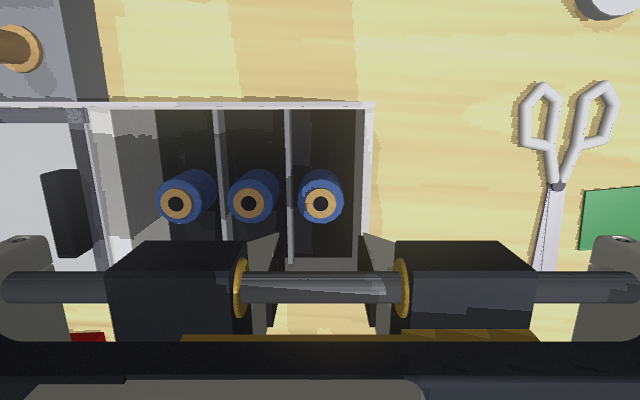

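View pics/s23.png

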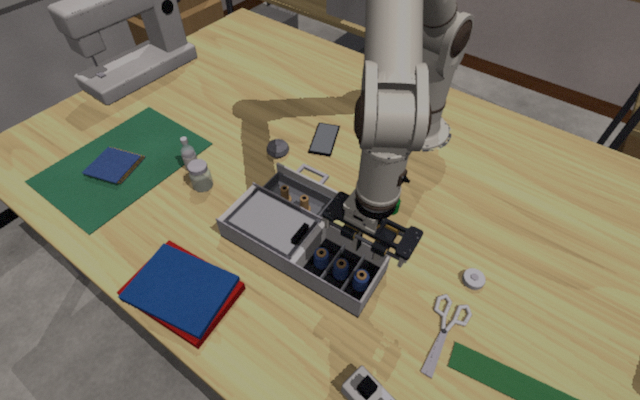

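All three spools stand upright in the bays at wrist (176,203), (249,203) and (321,203). The cores are at scene (284,192) and (304,202) in the drawer. Next I shut the guard.

Emit:
servo_tool([
  [0,-0.0161,0,-0.003],
  [0,-0.035,0,0],
  [0.001,-0.035,0,0],
  [0,-0.035,0,0],
  [0.001,-0.035,0,0],
  [0,-0.02,0,0],
  [0,0,0.023,0],
  [0,0,0,0],
  [0,0,0,0],
  [0,0,0,0],
])

```text
clock: 49.95
position: [0.6313, -0.0138, 0.1326]
ee_rot: [[-0.998, -0.06, 0.001], [-0.06, 0.998, 0.0], [-0.001, 0.0, -1.0]]
ft_force: [0.1, 0.1, 0.0]
finger_gap: 0.037
```

```bash
python3 look.py w24; python3 -c "
from h import *
go((.6295,-.0148,.083),93.2)"
```

```text
clk 49.95 [ 0.6313 -0.0138  0.1326] 0.037 [0.1 0.1 0. ]
clk 50.00 pos [ 0.6315 -0.0137  0.1327] jaw 93.45 gap 0.0366 F [-0.8 -0.7 -0.5] q7 1.32
 turn 0.004 shift [ 0.0021 -0.001   0.0497]
```

View pics/w24.png

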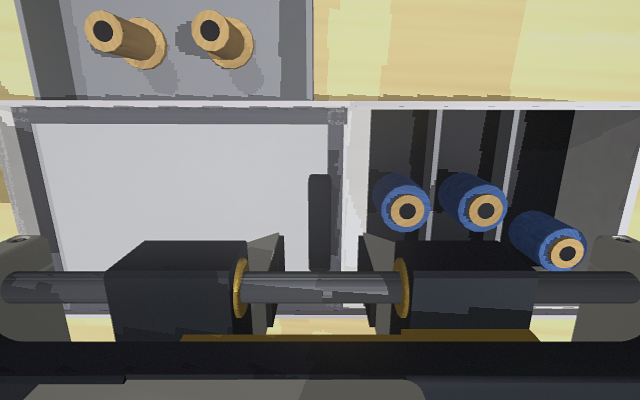

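Spool C in bay 2 has moved and now shows at (567,253), so it was knocked aside. I'll measure it.

```bash
python3 look.py s24 scene; python3 -c "
from h import *
import pickle
b=pickle.load(open('pics/w24.pkl','rb'))
c,s=np.cos(YAW),np.sin(YAW)
for u in [(407,211),(486,211),(567,253)]:
    p=plane('wrist',u,.056,b); d=p[:2]-C; print(p.round(4),(c*d[0]+s*d[1]).round(4),(-s*d[0]+c*d[1]).round(4))
im=cv2.imread('pics/s24.png')[:,:,::-1]; crop('pics/s24c.png',im,260,160,160,160,4)
"
```

```text
clk 50.00 [ 0.6315 -0.0137  0.1327] 0.0366 [-0.8 -0.7 -0.5]
[0.6303 0.048  0.056 ] 0.001 0.0603
[0.6267 0.105  0.056 ] 0.0007 0.1174
[0.6557 0.1719 0.056 ] 0.0333 0.1826
```

View pics/s24c.png

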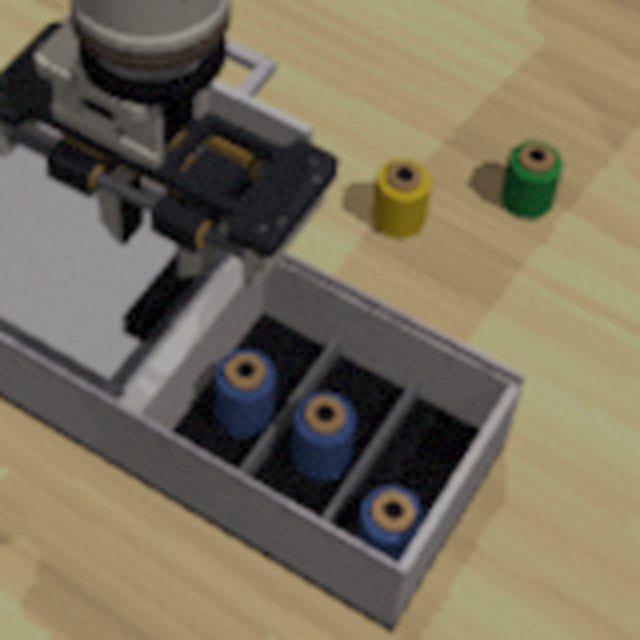

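```bash
python3 -c "
from h import *
import pickle
b=pickle.load(open('pics/w24.pkl','rb'))
print(tri(('wrist',(567,253),b),('scene',(260+392/4,160+511/4))))
print(tri(('wrist',(486,211),b),('scene',(260+325/4,160+412/4))))
"
```

```text
(array([0.6567356 , 0.17277939, 0.0543257 ]), [0.6, 0.6])
(array([0.62676614, 0.10530859, 0.05559537]), [0.1, 0.1])
```

C triangulates to a top height of 54 mm at unit (34,183) mm. So it's still upright on the floor and within limits, and no mending is needed. Grip the handle.

Emit:
servo_tool([
  [0.002,-0.001,0.02,0.004],
  [0,0,0.018,0],
  [0,0,0.011,0],
  [0,0,0,0],
  [0,0,0,0],
])

```text
clock: 50.55
position: [0.6294, -0.0152, 0.0832]
ee_rot: [[-0.998, -0.056, 0.0], [-0.056, 0.998, 0.0], [-0.0, 0.0, -1.0]]
ft_force: [-0.2, -0.4, 0.2]
finger_gap: 0.0366
```

Emit:
servo_tool([
  [0,0,0,0],
  [0,0,0,0],
  [0,0,0,0],
  [0,0,0,0],
], gripper=0.0, grip_force=20)

```text
clock: 50.95
position: [0.6294, -0.0145, 0.0833]
ee_rot: [[-0.998, -0.056, 0.001], [-0.056, 0.998, 0.001], [-0.001, 0.001, -1.0]]
ft_force: [-0.6, 1.1, 1.7]
finger_gap: 0.0136
```

Emit:
servo_tool([
  [0,0.005,0,0],
  [0,0.01,0,0],
  [0,0.015,0,0],
  [0,0.02,0,0],
  [0,0.02,0,0],
  [0,0.02,0,0],
  [0,0.02,0,0],
  [0,0.02,0,0],
  [0,0.02,0,0],
  [0,0.015,0,0],
  [0,0.01,0,0],
  [0,0.005,0,0],
])

```text
clock: 52.15
position: [0.6189, 0.166, 0.0833]
ee_rot: [[-0.998, -0.057, 0.0], [-0.057, 0.998, 0.001], [-0.0, 0.001, -1.0]]
ft_force: [-1.6, -1.0, 7.6]
finger_gap: 0.0136
```

Emit:
servo_tool([
  [0,0.005,0,0],
  [0,0.005,0,0],
  [0,0.004,0,0],
  [0,0.002,0,0],
  [0,0,0,0],
  [0,0,0,0],
])

```text
clock: 52.75
position: [0.6182, 0.1798, 0.0833]
ee_rot: [[-0.998, -0.055, -0.0], [-0.055, 0.998, -0.001], [0.0, -0.001, -1.0]]
ft_force: [-2.4, -1.5, 9.6]
finger_gap: 0.0138
```

Emit:
servo_tool([
  [0,0.003,0,0],
  [0,0,0,0],
])

```text
clock: 52.95
position: [0.6182, 0.1799, 0.0832]
ee_rot: [[-0.999, -0.053, -0.001], [-0.053, 0.999, -0.005], [0.001, -0.005, -1.0]]
ft_force: [-3.0, -6.3, 10.7]
finger_gap: 0.0138
```

Emit:
servo_tool([
  [0,-0.003,0,0],
  [0,0,0,0],
])

```text
clock: 53.15
position: [0.6182, 0.1797, 0.0833]
ee_rot: [[-0.999, -0.055, 0.0], [-0.055, 0.999, -0.0], [0.0, -0.0, -1.0]]
ft_force: [-1.2, -1.9, 6.9]
finger_gap: 0.014
```

Emit:
servo_tool([
  [0,0,0,0],
  [0,0,0,0],
  [0,0,0,0],
  [0,0,-0.02,0],
  [0,0,-0.03,0],
  [0,0,-0.03,0],
  [0,0,-0.03,0],
  [0,0,-0.03,0],
  [0,0,0,0],
  [0,0,0,0],
], gripper=0.4)

```text
clock: 54.15
position: [0.6185, 0.1801, 0.2231]
ee_rot: [[-0.998, -0.055, 0.001], [-0.055, 0.998, 0.0], [-0.001, 0.0, -1.0]]
ft_force: [1.4, -0.1, -0.5]
finger_gap: 0.0368
```

```bash
python3 look.py w25; python3 -c "
from h import *
go((.37,-.132,.20),93.2)"
```

```text
clk 54.15 [0.6185 0.1801 0.2231] 0.0368 [ 1.4 -0.1 -0.5]
clk 54.20 pos [0.6178 0.1797 0.2219] jaw 93.16 gap 0.0367 F [-0.3 -0.7 -0.5] q7 1.06
 turn -0.001 shift [ 0.2648 -0.2974  0.0223]
```

View pics/w25.png

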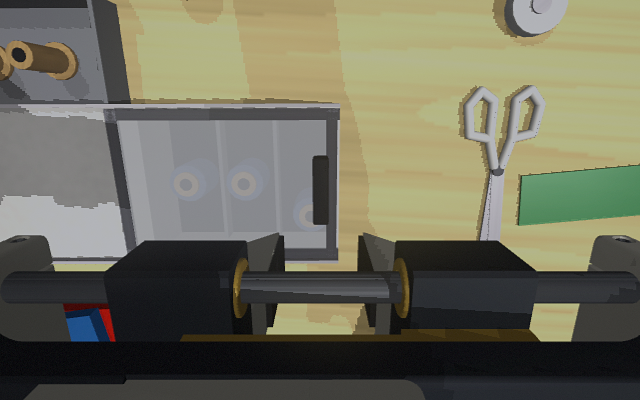

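The guard is shut: its handle is back at the closed end, (320,190) in view, and it travelled 195 mm. Next I push the drawer home with the closed fingers, in the gap between bar and front plate.

```bash
python3 -c "
from h import *
go(U(-.2015,-.105,.17),93.2)"
```

```text
clk 54.20 pos [0.6178 0.1797 0.2219] jaw 93.16 gap 0.0367 F [-0.3 -0.7 -0.5] q7 1.06
 turn -0.001 shift [ 0.1974 -0.2975  0.0523]
```

Emit:
servo_tool([
  [0.0114,-0.0175,0,0],
  [0.0233,-0.035,0,0],
  [0.0233,-0.035,0,0],
  [0.0233,-0.035,0,0],
  [0.0233,-0.035,0,0],
  [0.0233,-0.035,0,0],
  [0.0233,-0.035,0,0],
  [0.0233,-0.035,0.02,0],
  [0.0229,-0.035,0.032,0],
  [0,0,0,0],
  [0,0,0,0],
  [0,0,0,0],
], gripper=0.0)

```text
clock: 55.4
position: [0.4392, -0.125, 0.1722]
ee_rot: [[-0.998, -0.056, 0.0], [-0.056, 0.998, 0.001], [-0.0, 0.001, -1.0]]
ft_force: [0.9, -0.3, -0.1]
finger_gap: 0.0007
```

```bash
python3 look.py w26; python3 -c "
from h import *
go(U(-.2015,-.105,.04),93.2)"
```

```text
clk 55.40 [ 0.4392 -0.125   0.1722] 0.0007 [ 0.9 -0.3 -0.1]
clk 55.45 pos [ 0.4396 -0.1248  0.1726] jaw 93.29 gap 0.0002 F [ 0.2  0.4 -0.1] q7 1.70
 turn 0.001 shift [ 0.0026 -0.0035  0.1326]
```

View pics/w26.png

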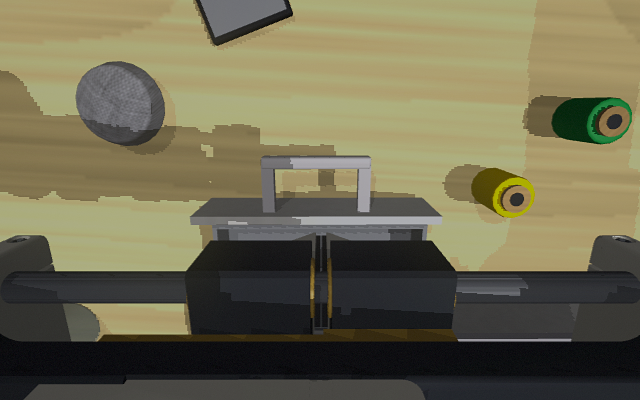

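```bash
python3 -c "
from h import *
import pickle
b=pickle.load(open('pics/w26.pkl','rb'))
for u,z in [((316,156),.056),((316,165),.056),((316,217),.066),((316,224),.066)]: print(plane('wrist',u,z,b).round(4))
"
```

```text
[ 0.4082 -0.1313  0.056 ]
[ 0.4155 -0.1309  0.056 ]
[ 0.4567 -0.1285  0.066 ]
[ 0.4628 -0.1282  0.066 ]
```

Emit:
servo_tool([
  [0.0015,-0.0035,0.03,0],
  [0,0,0.03,0],
  [0,0,0.03,0],
  [0,0,0.022,0],
  [0,0,0.015,0],
  [0,0,0.005,0],
  [0,0,0,0],
  [0,0,0,0],
])

```text
clock: 56.25
position: [0.4384, -0.1293, 0.0411]
ee_rot: [[-0.998, -0.056, 0.002], [-0.056, 0.998, -0.0], [-0.001, -0.0, -1.0]]
ft_force: [0.4, -0.3, -1.4]
finger_gap: 0.0008
```

Emit:
servo_tool([
  [-0.005,0,0,0],
  [-0.008,0,0,0],
  [-0.01,0,0,0],
  [-0.012,0,0,0],
  [-0.012,0,0,0],
  [-0.012,0,0,0],
  [-0.012,0,0,0],
  [-0.012,0,0,0],
  [-0.01,0,0,0],
  [-0.006,0,0,0],
  [-0.003,0,0,0],
  [0,0,0,0],
])

```text
clock: 57.45
position: [0.5397, -0.1238, 0.0403]
ee_rot: [[-0.998, -0.055, 0.001], [-0.055, 0.998, 0.0], [-0.001, 0.0, -1.0]]
ft_force: [0.9, -0.7, 0.5]
finger_gap: 0.0002
```

Emit:
servo_tool([
  [-0.004,0,0,0],
  [-0.004,0,0,0],
  [-0.002,0,0,0],
  [0,0,0,0],
  [0,0,0,0],
])

```text
clock: 57.95
position: [0.5446, -0.1237, 0.0395]
ee_rot: [[-0.998, -0.055, -0.009], [-0.055, 0.998, -0.0], [0.009, 0.0, -1.0]]
ft_force: [-10.7, 0.2, 7.3]
finger_gap: 0.0005
```

Emit:
servo_tool([
  [-0.003,0,0,0],
  [0,0,0,0],
  [0,0,0,0],
])

```text
clock: 58.25
position: [0.5446, -0.1238, 0.0391]
ee_rot: [[-0.998, -0.054, -0.014], [-0.054, 0.999, -0.001], [0.014, -0.0, -1.0]]
ft_force: [-17.3, 0.8, 13.1]
finger_gap: 0.0001
```

Emit:
servo_tool([
  [0.008,0,0,0],
  [0.006,0,0,0],
  [0,0,0,0],
  [0,0,0,0],
])

```text
clock: 58.65
position: [0.5389, -0.1242, 0.0407]
ee_rot: [[-0.998, -0.055, 0.001], [-0.055, 0.998, -0.0], [-0.001, -0.0, -1.0]]
ft_force: [-0.1, -0.5, -0.7]
finger_gap: 0.0004
```

Emit:
servo_tool([
  [0,0,-0.015,0],
  [0,0,-0.03,0],
  [0,0,-0.03,0],
  [0,0,-0.03,0],
  [0,0,-0.03,0],
  [0,0,-0.03,0],
  [0,0,0,0],
  [0,0,0,0],
])

```text
clock: 59.45
position: [0.539, -0.1241, 0.2069]
ee_rot: [[-0.998, -0.055, 0.003], [-0.055, 0.998, -0.001], [-0.003, -0.001, -1.0]]
ft_force: [-0.9, -0.3, -0.1]
finger_gap: 0.0005
```

```bash
python3 look.py w27; python3 look.py s27 scene;  python3 look.py d27 side
```

```text
clk 59.45 [ 0.539  -0.1241  0.2069] 0.0005 [-0.9 -0.3 -0.1]
clk 59.50 [ 0.5381 -0.1241  0.2056] 0.0006 [ 0.6 -0.2 -0.4]
clk 59.55 [ 0.5376 -0.124   0.2048] 0.0007 [ 0.1 -0.8  0.3]
```

View pics/w27.png

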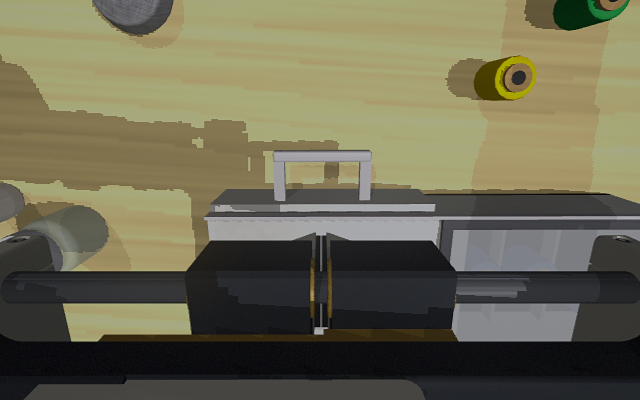

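View pics/s27.png

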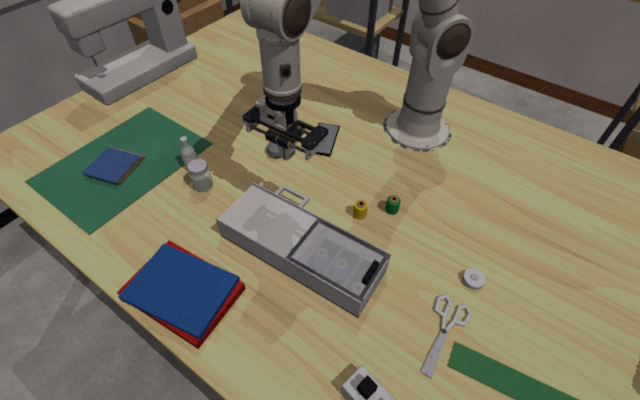

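View pics/d27.png

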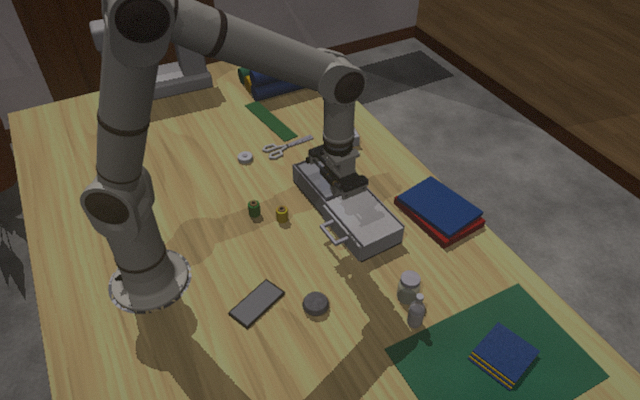

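```bash
python3 -c "
from h import *
import pickle
b=pickle.load(open('pics/w27.pkl','rb'))
print(plane('wrist',(322,150.5),.056,b).round(4),plane('wrist',(322,159.5),.056,b).round(4),U(-.125,-.105,.05))
im=cv2.imread('pics/s27.png')[:,:,::-1]; crop('pics/s27c.png',im,210,170,190,150,4)
"
```

```text
[ 0.5084 -0.1257  0.056 ] [ 0.5166 -0.1252  0.056 ] [ 0.51365616 -0.12411397  0.05      ]
```

View pics/s27c.png

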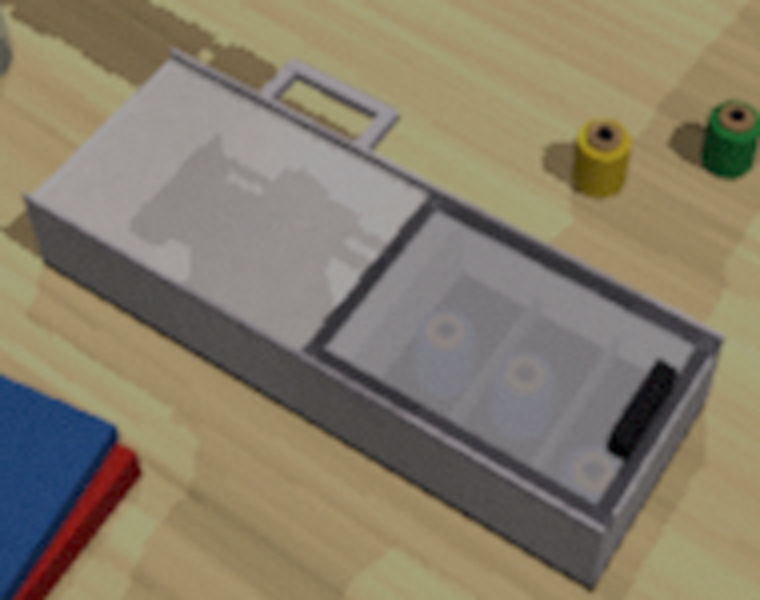

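The drawer bar is at x≈0.5125 against an expected 0.5137 when shut, and it took 17 N at the stop without moving. The guard is shut, and the three spools show upright under the window. The gripper is clear, so I'm handing in.

```bash
python3 -c "
from cell import env
print(env.sign_off(), env.sense()['clock'])"
```

```text
the job is handed in; nothing more can be done
the job is handed in; nothing more can be done
```

I restocked the thread unit and handed the job in at about 60 s. No verdict was reported, so what follows rests on my own measurements.

- **What I did:** I slid the guard open to its stop and pulled the drawer out. I moved the two cores from bays 1 and 2 into the drawer. I stood the three blue spools in bays 0, 1 and 2, slid the guard gently shut, and pushed the drawer home.
- **Guard:** it travelled 195 mm back, up to its shut stop.
- **Drawer:** 17 N at the stop did not move it. Its bar measured about 1 mm from the shut position.
- **Spools:** all three stand upright under the guard. The one in bay 2 was knocked about 35 mm aside just before I shut the guard. I measured it upright at about x 34, y 183 mm in the unit's frame, which is within limits, so I left it.
- **Cores:** both were standing in the drawer when I last saw them. I could not see them once the drawer was shut.
- **Other things:** the green and yellow look-alikes and the bystanders look unmoved in the last pictures; I compared those by eye only.
- **Disagreements:** pose measurements differed by 2–3 mm between views. No check failed.

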